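# Set up a falling-ball viscosity test and present the ball

## Task

Get the falling-ball test ready: take the white backing plate out of its rack and slide it edge-down, upright, fully home and centred into the slot of the stand behind the measuring cylinder, and let go of it. Then pick up the ball tray by its handle and bring it right beside the cylinder, its underside a little above the cylinder's mouth but not over it, so that the analyst can take the ball: finish there, still holding the tray steady and level in the air. The steel ball must stay in its seat, untouched by the gripper, and the cylinder, timer, dropper bottle and beaker must stay where they are.

Things in the scene. Friction and masses are not known exactly. Their poses are not given: they have to be found in the camera images.
- backing_plate: flat white plastic plate with two black timing lines, 100 wide (its y), 5 thick (its x), 200 tall (its z), on top of it a black grip block 10 thick (x), 44 wide (y), reaching from 190 to 232 mm above the lower edge; the same front and back; 0.12 to 0.2 kg. Origin: middle of its lower edge; z points up the plate. At the start it stands upright in the front slot of the plate rack, lower edge 6 mm above the bench; that slot is 8 mm wide and 24 mm deep
- plate_grip (a point): middle of the part of the black grip block to pinch, 217 mm above the plate's lower edge; pinch across x (10 mm)
- plate_rack: low grey plastic rack, 110 (x) x 116 (y) x 30 mm, fixed, with two slots along its y at x = -27 (where the plate starts) and x = +27 mm (empty). Origin: centre of its underside, on the bench
- stand: fixed falling-ball stand: dark base plate 150 (x) x 120 (y) x 8 mm, on it at x = +45 mm two aluminium bars, 104 long in y and 28 high, 12 thick each, with half-round tops (radius 6), that leave a slot 6.5 wide along y. Origin: centre of the base's underside, on the bench. The measuring cylinder stands on the base at about x = -45 mm
- stand_slot (a point): middle of the slot's floor, 8 mm above the bench, 28 mm below the tops of the bars; axes as the stand's (x across the slot, y along it). Where the middle of the plate's lower edge goes
- cylinder: clear measuring cylinder with a blue six-sided foot, loose, 45x51x182 mm; origin: centre of its underside
- cylinder_mouth (a point): centre of the cylinder's mouth, at its top, 182 mm above its underside and 190 mm above the bench
- ball_tray: small tray, grey floor with aluminium rim, 86 (x) x 118 (y) x 18 mm, 0.15 to 0.3 kg, with three seats (shallow holes) along its y; a flat steel strap handle arches over it along y, 124 long, top at 90 mm, with a black grip at its middle 12 thick (x), 56 long (y), from 70 to 92 mm above the underside. Origin: centre of its underside; stands on the bench at the start
- tray_grip (a point): middle of the tray's black grip, 81 mm above its underside, over the middle of the tray; pinch across x (12 mm)
- tray_seat (a point): where the ball's centre is when it lies in the middle seat, 19.6 mm above the tray's underside. The seat is a 9.5 mm hole: the ball rolls out if the tray is tipped or jerked by more than about 30 degrees' worth
- ball_center (a point): centre of the bright steel ball, 18 mm across, 24 g, loose in the tray's middle seat
- timer: small white digital timer lying on the bench, 60x62x20 mm, loose; origin: centre of its underside
- indicator: amber dropper bottle with a red bulb, 38x38x107 mm, loose; origin: centre of its underside
- beaker: clear empty beaker, 57x57x71 mm, loose; origin: centre of its underside
There are look-alikes about, which are no part of the job. Several things have the shape of the backing_plate; the one meant has the colours described above.

How it is judged:
By the outcome, as a careful person would: the job done as asked, in the order asked, and still so for the second after the job is handed in, while the arm keeps its last pose, push and grip.
It also fails if it takes over 67 s, if anything falls off the work surface, if the arm or the gripper's body presses on something with over 40 N, if the wrist force passes 120 N, or if a joint passes its speed limit or range.

## Robot

A 6-joint arm with a two-finger parallel gripper is mounted at the origin on a cart in front of the work surface, level with it; the furniture and walls round the work are solid. World frame = base frame: x ahead of the robot, y to its left, z up, the work surface at z = 0. Lengths are in mm, angles in rad, forces in N, time in s.
With the tool pointing down it reaches from about 350 to 775 mm from the base axis. Payload 7.3 kg.
Tool frame: the origin (TCP) lies between the finger pads; the fingertips stand tcp_to_tips ahead of it and the grasp point (between the pads) lies 5 mm behind it (tcp_to_tips is the distance from the TCP to the fingertips, in mm); z points along the fingers, x is the direction in which the jaws open and shut, and the axes are right-handed (so a half turn about z gives the same grasp; the last joint's range is limited). The gripper opens to 92 mm and grips with 3 to 60 N. Pads are 19 mm wide; open, the fingers measure 130 mm over their backs; the gripper's body (75 mm by 190 mm) begins 47 mm behind the grasp point.
Start: joints at [1.165, 0.342, 1.524, -0, 1.275, -0.146], TCP at [134.849, 507.404, 240.741] pointing down, gripper open.
Joint ranges: [-2.53, 2.53], [-0.77, 2.02], [0.04, 2.7], [-1, 4.14], [0.28, 2.66], [-3.11, 3.11]. Speed limits (rad/s): [2.57, 2.57, 3.14, 3.14, 3.14, 3.14].

## Interface

Orientations are given as [roll, pitch, yaw] about the fixed x, y, z axes, in that order (R = Rz(yaw) Ry(pitch) Rx(roll)).
In Python, from plant import * gives the robot as it stands.
- The arm moves only by the tool drive_tool, never from a script. Its argument "deltas" is a list of rows, each an object of numbers: "hand": the gripper's target within -1 to 1 (shut at 1, half-way at 0, fully open at -1); "tx", "ty", "tz": the shift along the tool's x, y, z each as a share of 4 cm, from -1 to 1; "wx", "wy", "wz": the turn, a rotation vector about the tool's x, y, z each as a share of 5 degrees, from -1 to 1. In form: [{"hand": .., "tx": .., "ty": .., "tz": .., "wx": .., "wy": .., "wz": ..}, ...]. A call has 1 to 20 rows; each row shifts and turns the commanded pose from where the row before left it, along the tool's axes as they then stand; what a row does not reach is not made up. A row lasts 1/12 s, in which the tool goes at most 41.7 mm and 7.16 degrees, less where a joint would pass 70% of its speed; a pose out of reach is approached as far as the arm can. A call with a number of a shift or a turn outside -1 to 1 is refused whole. A call with a gripper value outside its range is refused whole. The fingers move at their own pace and stop on an object; the grip force is fixed at half the most. Time passes only in rows, so rows that do not move let the fingers close. It gives the time, the measured TCP pose, the force and the opening at its end, in the units of the state.
- get_obs(): the state, without advancing time (a new reading comes with each control period).
- capture(name): name is "scene" or "side" or "wrist"; returns the picture (480x640x3 uint8, red, green, blue); there is no depth.
- camera_model(name): a dict with "fx", "fy", "cx", "cy" (pixels), "D" ([k1, k2, p1, p2, k3] as OpenCV has them; the pictures are not rectified), "rvec" (rotation vector, rad) and "tvec" (3), from world to camera coordinates, as OpenCV has them. Camera axes: x right, y down, z forward; pixel columns grow to the right and rows downward; lengths in mm; the calibration is good to about 2 mm. A picture is of the moment at which its call begins: read the wrist's pose just before it. camera_model takes no time and is no camera call; for the wrist camera it gives the pose at the moment of the call.
- close_job(): hands the job in, once; it reports no verdict.
The state is a dict: "time": time; "joint_positions": joint angles; "dq": joint speeds; "tau": joint torques, N m; "tool_pos": TCP position; "tcp_rot": TCP orientation; "contact_force": force on the tool from outside, world axes, zero at the start; "moment": the same for the moment, N m; "grip_width": finger opening in mm.
Only numpy, scipy, OpenCV 4.12 (cv2) and the standard library are available. Lean on these libraries where they do the work, as an engineer would, in place of code of your own. Each camera call takes 0.05 s, during which the arm holds its last target.

## Working session

There is one attempt and no reset: what is moved stays moved. The work goes in short steps, Python scripts to look and compute and a tool call to move; the robot and the scene stay as the last step left them, time stands still between calls to the robot, and variables do not carry over. Pictures are saved under pics/ and viewed, and the job is handed in when it is done.

Besides the shell and the picture viewer there is one more tool, called after ">>>" by a JSON object that holds its "method" and its "body", one argument or row to a line. drive_tool: Moves the arm, as the interface text tells. Its arguments: {"type":"object","properties":{"deltas":{"type":"array","items":{"type":"object","properties":{"hand":{"type":"number"},"tx":{"type":"number"},"ty":{"type":"number"},"tz":{"type":"number"},"wx":{"type":"number"},"wy":{"type":"number"},"wz":{"type":"number"}}}}},"required":["deltas"]}

```bash
ls; mkdir -p pics; python3 - <<'E'
from plant import *
import cv2
print(get_obs())
for n in ["scene","side","wrist"]:
    m=camera_model(n); print(n,m)
    cv2.imwrite(f"pics/{n}0.png",capture(n)[:,:,::-1])
E
```

```text
pics
{'time': 0.0, 'joint_positions': array([ 1.16500153e+00,  3.42690528e-01,  1.52502672e+00, -7.14333533e-06,
        1.27543248e+00, -1.45976501e-01]), 'dq': array([ 8.77355213e-05,  1.99066250e-04,  2.81284181e-03, -1.26307244e-03,
        7.40804132e-04,  1.34788372e-04]), 'tau': array([ 2.68593394e-04, -4.31235981e+01, -2.44225180e+01,  7.17836665e-02,
        5.59253187e-02, -1.64733210e-04]), 'tool_pos': array([134.68346074, 507.01465136, 240.0582888 ]), 'tcp_rot': array([-3.14137292e+00,  1.54151108e-03,  1.31098028e+00]), 'contact_force': array([-0.56126835, -0.13373126, -0.82613937]), 'moment': array([-0.0017863 , -0.00321969, -0.03565527]), 'grip_width': 91.50919178937234}
scene {'fx': 465.47305737431105, 'fy': 465.47305737431105, 'cx': 315.9120504512999, 'cy': 240.93549091897648, 'D': array([-0.06771619,  0.        ,  0.        ,  0.        ,  0.        ]), 'rvec': array([ 1.94379048, -0.70886464,  0.46486722]), 'tvec': array([-374.3063685 ,  280.8485838 ,  675.08548614])}
side {'fx': 608.2880153968267, 'fy': 608.2880153968267, 'cx': 318.0578220397078, 'cy': 234.82320421468057, 'D': array([-0.0539676,  0.       ,  0.       ,  0.       ,  0.       ]), 'rvec': array([ 2.12501418, -0.15941629,  0.05372087]), 'tvec': array([-498.00324329,  200.78943799, 1199.31564757])}
wrist {'fx': 346.99428009594953, 'fy': 346.99428009594953, 'cx': 318.57445313913047, 'cy': 241.00307693385304, 'D': array([-0.06877752,  0.        ,  0.        ,  0.        ,  0.        ]), 'rvec': array([-2.28166883, -1.75702641, -0.27440917]), 'tvec': array([-523.24949066,  -39.41242578,  391.4569124 ])}
```

View pics/scene0.png

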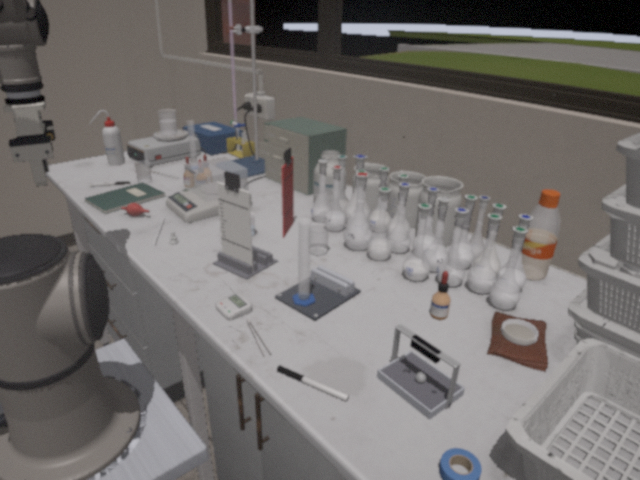

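View pics/side0.png

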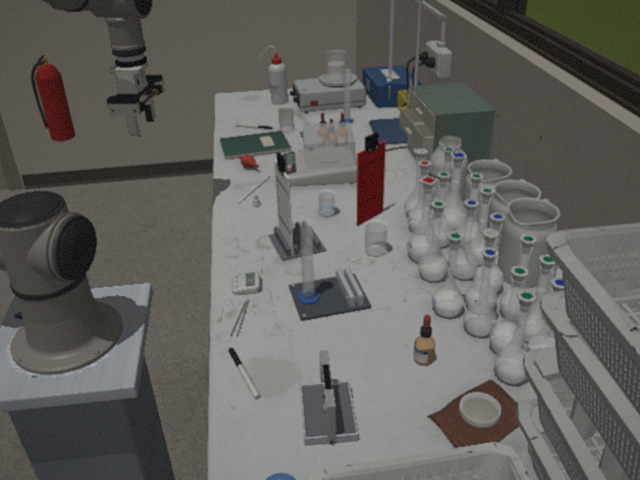

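View pics/wrist0.png

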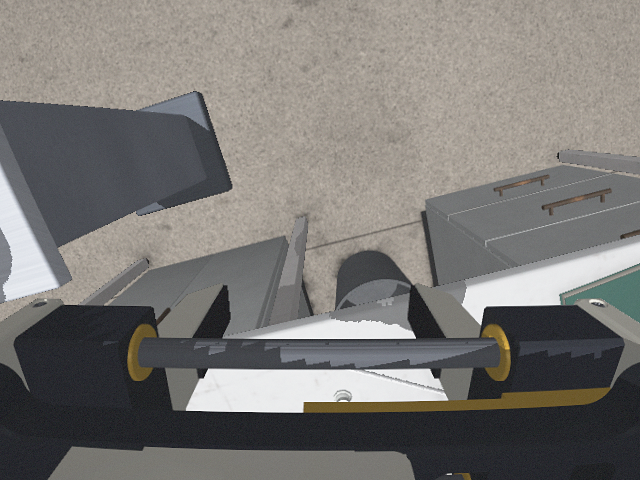

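```bash
python3 - <<'E'
import cv2
a=cv2.imread("pics/scene0.png");b=cv2.imread("pics/side0.png")
cv2.imwrite("pics/c1.png",cv2.resize(a[150:330,190:370],None,fx=3.3,fy=3.3,interpolation=2))
cv2.imwrite("pics/c2.png",cv2.resize(b[130:330,220:420],None,fx=3,fy=3,interpolation=2))
cv2.imwrite("pics/c3.png",cv2.resize(a[310:430,360:520],None,fx=5,fy=5,interpolation=2))
cv2.imwrite("pics/c4.png",cv2.resize(b[340:460,280:380],None,fx=5,fy=5,interpolation=2))
E
```

```text
(no output)
```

View pics/c1.png

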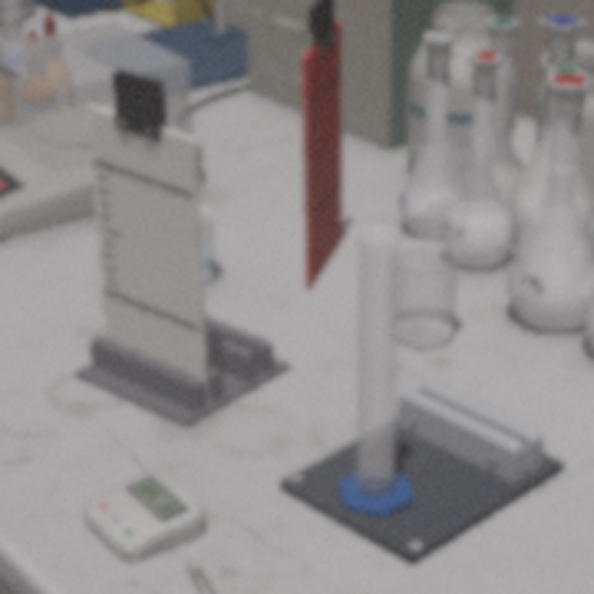

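View pics/c2.png

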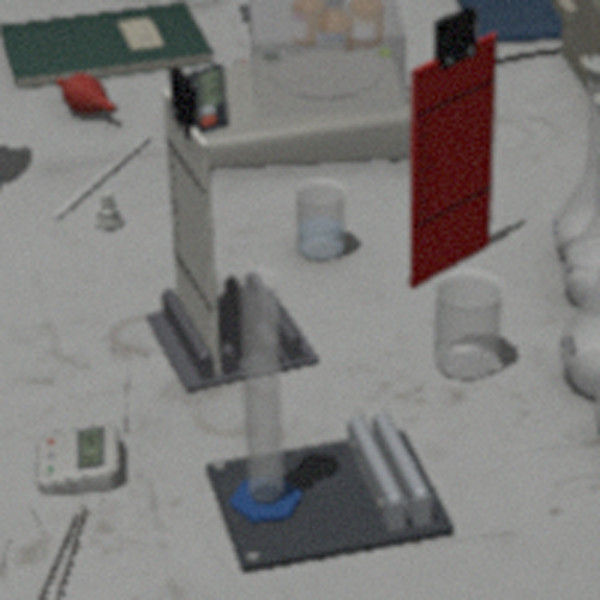

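View pics/c3.png

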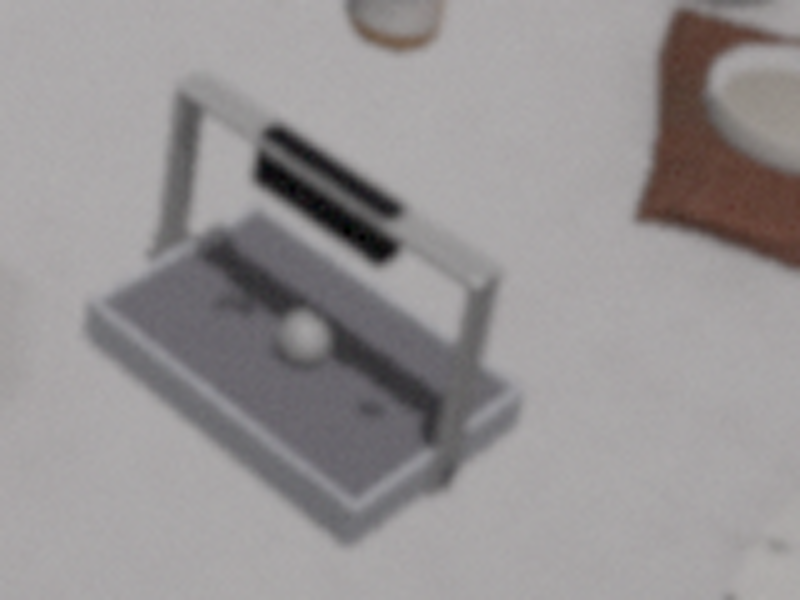

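View pics/c4.png

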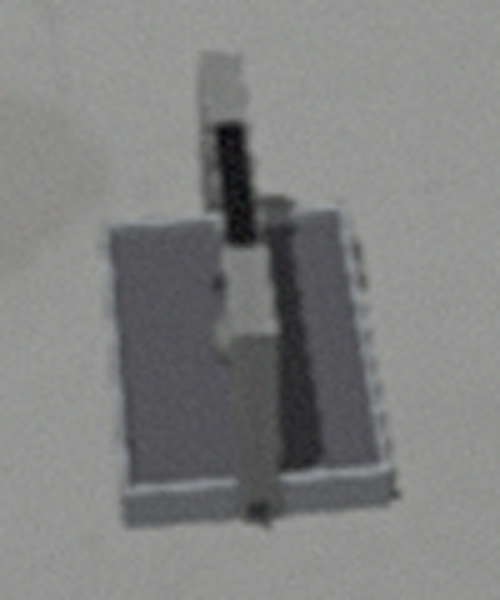

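```bash
cat > h.py <<'E'
import numpy as np, cv2
def ray(m,px):
    K=np.array([[m['fx'],0,m['cx']],[0,m['fy'],m['cy']],[0,0,1]])
    u=cv2.undistortPoints(np.array([[px]],float),K,np.array(m['D'])).ravel()
    R=cv2.Rodrigues(np.array(m['rvec']))[0]
    c=-R.T@np.array(m['tvec']); d=R.T@np.array([u[0],u[1],1]); return c,d/np.linalg.norm(d)
def plane(m,px,z):
    c,d=ray(m,px); return c+d*(z-c[2])/d[2]
def tri(ms,ps):
    A=np.zeros((3,3));b=np.zeros(3);L=[]
    for m,p in zip(ms,ps):
        c,d=ray(m,p);P=np.eye(3)-np.outer(d,d);A+=P;b+=P@c;L.append((c,d))
    x=np.linalg.solve(A,b); e=[np.linalg.norm(np.cross(x-c,d)) for c,d in L]
    return x,e
def proj(m,X):
    K=np.array([[m['fx'],0,m['cx']],[0,m['fy'],m['cy']],[0,0,1]])
    return cv2.projectPoints(np.array(X,float).reshape(-1,1,3),np.array(m['rvec']),np.array(m['tvec']),K,np.array(m['D']))[0].reshape(-1,2)
E
python3 - <<'E'
from plant import *
from h import *
np.set_printoptions(precision=1,suppress=True)
S=camera_model("scene");D=camera_model("side")
A=lambda x,y:(190+x/3.3,150+y/3.3)
B=lambda x,y:(220+x/3,130+y/3)
C=lambda x,y:(360+x/5,310+y/5)
E_=lambda x,y:(280+x/5,340+y/5)
print("stand scene z8",[plane(S,A(*p),8)[:2] for p in [(282,485),(415,560),(563,465)]])
print("stand side z8",[plane(D,B(*p),8)[:2] for p in [(208,467),(246,568),(452,530),(408,418)]])
print("rack scene?",[plane(S,A(*p),0)[:2] for p in [(77,375),(188,425),(290,367)]])
print("rack side",[plane(D,B(*p),0)[:2] for p in [(147,318),(190,390),(317,360)]])
print("tray scene z18",[plane(S,C(*p),18)[:2] for p in [(88,305),(350,510),(523,398),(255,212)]])
print("tray side z18",[plane(D,E_(*p),18)[:2] for p in [(108,228),(127,488),(393,468),(342,210)]])
print("grip tri",tri([S,D],[A(140,105),B(181,97)]))
print("tray grip ends top", [plane(S,C(*p),92)[:2] for p in [(268,132),(398,212)]],[plane(D,E_(*p),92)[:2] for p in [(230,122),(238,245)]])
print("foot side",plane(D,B(266,495),15)[:2],"foot scene",plane(S,A(376,490),15)[:2])
print("mouth", plane(S,A(378,235),190)[:2],plane(D,B(256,280),190)[:2])
print("cyl mouth tri",tri([S,D],[A(378,235),B(256,280)]))
print("indicator",plane(D,(425,358),0), "beaker",plane(D,(376,250),0),"timer",plane(D,(247,287),10))
E
```

```text
stand scene z8 [array([449.9,  80.5]), array([463.8, -35. ]), array([608.9, -17.5])]
stand side z8 [array([451.7,  81.3]), array([465.9, -34.5]), array([609.1, -18. ]), array([604.3, 116.6])]
rack scene? [array([425.7, 302.4]), array([450.6, 192. ]), array([555.7, 214.2])]
rack side [array([422.3, 303.2]), array([448.1, 192.8]), array([550.7, 217.4])]
tray scene z18 [array([ 440.9, -220.8]), array([ 435.3, -334.4]), array([ 517. , -342.2]), array([ 522.3, -226.7])]
tray side z18 [array([ 444.1, -222.3]), array([ 437.4, -334. ]), array([ 521.6, -339.4]), array([ 525.4, -226.9])]
grip tri (array([458.6, 245.1, 220.8]), [np.float64(2.200223448139272), np.float64(2.2002234481392153)])
tray grip ends top [array([ 480.5, -254.8]), array([ 480.4, -306. ])] [array([ 483.4, -253.5]), array([ 478. , -307.2])]
foot side [487.9  32.9] foot scene [486.8  29.9]
mouth [490.4  34.9] [487.1  32.1]
cyl mouth tri (array([486.9,  30.4, 191.9]), [np.float64(0.6967346213158423), np.float64(0.6967346213159066)])
indicator [ 679.2 -173.     0. ] beaker [667.6 196.8   0. ] timer [361.1  89.1  10. ]
```

>>> {"method": "drive_tool", "body": {
  "deltas": [
    {"hand": -1, "tz": -0.2, "wz": 1},
    {"hand": -1, "tz": -0.2, "wz": 1},
    {"hand": -1, "tz": -0.2, "wz": 1},
    {"hand": -1, "tz": -0.2, "wz": 1},
    {"hand": -1, "tz": -0.2, "wz": 1},
    {"hand": -1, "tz": -0.2, "wz": 1},
    {"hand": -1, "tz": -0.2, "wz": 1},
    {"hand": -1, "tz": -0.2, "wz": 1},
    {"hand": -1, "tz": -0.2, "wz": 1},
    {"hand": -1, "tz": -0.2, "wz": 1},
    {"hand": -1, "tz": -0.2, "wz": 1},
    {"hand": -1, "tz": -0.2, "wz": 1},
    {"hand": -1, "wz": 0.45}
  ]
}}

```text
invalid input
```

```bash
cat >> h.py <<'E'
def go(o,P,yaw):
    from scipy.spatial.transform import Rotation as Q
    R=Q.from_euler('xyz',o['tool_pos']*0+o['tcp_rot']).as_matrix()
    d=R.T@(np.array(P)-o['tool_pos'])/40
    Rt=Q.from_euler('xyz',[np.pi,0,yaw]).as_matrix()
    w=np.degrees(Q.from_matrix(R.T@Rt).as_rotvec())/5
    print("t",o['time'],"pos",o['tool_pos'].round(1),"rpy",o['tcp_rot'].round(4),"F",o['contact_force'].round(1),"w",round(o['grip_width'],1))
    print("txyz",d.round(3),"w",w.round(3))
E
python3 - <<'E'
import plant
print([k for k in dir(plant) if k[0]!='_'], getattr(plant,'tcp_to_tips',None))
from plant import *
from h import *
go(get_obs(),[462,253,330],0.225)
E
```

```text
['Unreachable', 'camera_model', 'capture', 'close_job', 'get_obs', 'tcp_to_tips'] 14.0
t 0.15 pos [134.8 507.1 240.2] rpy [-3.1414e+00  1.1000e-03  1.3110e+00] F [0.1 0.7 0.1] w 91.8
txyz [-4.041  9.538 -2.242] w [6.0000e-03 1.3000e-02 1.2445e+01]
```

>>> {"method": "drive_tool", "body": {
  "deltas": [
    {"hand": -1, "tx": 0, "ty": 0, "tz": -0.2, "wx": 0, "wy": 0, "wz": 1},
    {"hand": -1, "tx": 0, "ty": 0, "tz": -0.2, "wx": 0, "wy": 0, "wz": 1},
    {"hand": -1, "tx": 0, "ty": 0, "tz": -0.2, "wx": 0, "wy": 0, "wz": 1},
    {"hand": -1, "tx": 0, "ty": 0, "tz": -0.2, "wx": 0, "wy": 0, "wz": 1},
    {"hand": -1, "tx": 0, "ty": 0, "tz": -0.2, "wx": 0, "wy": 0, "wz": 1},
    {"hand": -1, "tx": 0, "ty": 0, "tz": -0.2, "wx": 0, "wy": 0, "wz": 1},
    {"hand": -1, "tx": 0, "ty": 0, "tz": -0.2, "wx": 0, "wy": 0, "wz": 1},
    {"hand": -1, "tx": 0, "ty": 0, "tz": -0.2, "wx": 0, "wy": 0, "wz": 1},
    {"hand": -1, "tx": 0, "ty": 0, "tz": -0.2, "wx": 0, "wy": 0, "wz": 1},
    {"hand": -1, "tx": 0, "ty": 0, "tz": -0.2, "wx": 0, "wy": 0, "wz": 1},
    {"hand": -1, "tx": 0, "ty": 0, "tz": -0.2, "wx": 0, "wy": 0, "wz": 1},
    {"hand": -1, "tx": 0, "ty": 0, "tz": -0.2, "wx": 0, "wy": 0, "wz": 1},
    {"hand": -1, "tx": 0, "ty": 0, "tz": 0, "wx": 0, "wy": 0, "wz": 0.45}
  ]
}}

```text
time: 1.23
tool_pos: [135.0, 507.8, 338.1]
tcp_rot: [-3.14, -0.001, 0.22]
contact_force: [-0.3, 0.3, 0.2]
grip_width: 92.0
```

>>> {"method": "drive_tool", "body": {
  "deltas": [
    {"hand": -1, "tx": 0.5, "ty": 0.6, "tz": 0, "wx": 0, "wy": 0, "wz": 0},
    {"hand": -1, "tx": 0.5, "ty": 0.6, "tz": 0, "wx": 0, "wy": 0, "wz": 0},
    {"hand": -1, "tx": 0.5, "ty": 0.6, "tz": 0, "wx": 0, "wy": 0, "wz": 0},
    {"hand": -1, "tx": 0.5, "ty": 0.6, "tz": 0, "wx": 0, "wy": 0, "wz": 0},
    {"hand": -1, "tx": 0.5, "ty": 0.6, "tz": 0, "wx": 0, "wy": 0, "wz": 0},
    {"hand": -1, "tx": 0.5, "ty": 0.6, "tz": 0, "wx": 0, "wy": 0, "wz": 0},
    {"hand": -1, "tx": 0.5, "ty": 0.6, "tz": 0, "wx": 0, "wy": 0, "wz": 0},
    {"hand": -1, "tx": 0.5, "ty": 0.6, "tz": 0, "wx": 0, "wy": 0, "wz": 0},
    {"hand": -1, "tx": 0.5, "ty": 0.6, "tz": 0, "wx": 0, "wy": 0, "wz": 0},
    {"hand": -1, "tx": 0.5, "ty": 0.6, "tz": 0, "wx": 0, "wy": 0, "wz": 0},
    {"hand": -1, "tx": 0.5, "ty": 0.6, "tz": 0, "wx": 0, "wy": 0, "wz": 0},
    {"hand": -1, "tx": 0.5, "ty": 0.6, "tz": 0, "wx": 0, "wy": 0, "wz": 0},
    {"hand": -1, "tx": 0, "ty": 0, "tz": 0, "wx": 0, "wy": 0, "wz": 0}
  ]
}}

```text
time: 2.32
tool_pos: [436.5, 276.8, 335.9]
tcp_rot: [3.14, -0.0, 0.22]
contact_force: [-0.1, -0.5, -0.0]
grip_width: 91.9
```

```bash
python3 - <<'E'
from plant import *
from h import *
o=get_obs();m=camera_model("wrist");im=capture("wrist")
cv2.imwrite("pics/w1.png",im[:,:,::-1])
R=cv2.Rodrigues(np.array(m['rvec']))[0]
print("cam",-R.T@m['tvec'],"axis",R[2], "up",-R[1])
go(o,[462,253,338],0.225)
np.save("w1.npy",np.array([m],dtype=object),allow_pickle=True)
E
```

```text
cam [418.61671404 358.35652272 478.98644724] axis [ 0.06660337 -0.30407791 -0.95031606] up [-0.20886364  0.92708128 -0.31128166]
t 2.3167 pos [436.5 276.8 335.9] rpy [ 3.1396e+00 -1.0000e-04  2.2000e-01] F [-0.1 -0.5 -0. ] w 91.9
txyz [ 0.493  0.721 -0.052] w [ 0.023 -0.001 -0.058]
```

View pics/w1.png

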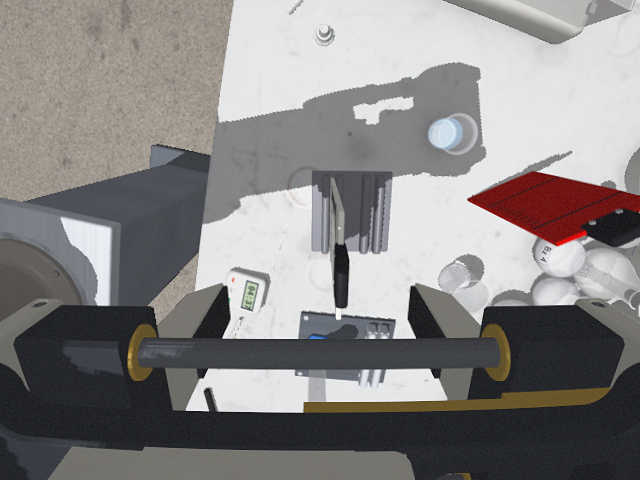

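```bash
python3 - <<'E'
import cv2
a=cv2.imread("pics/w1.png")
cv2.imwrite("pics/w1c.png",cv2.resize(a[160:330,290:410],None,fx=3.5,fy=3.5,interpolation=2))
cv2.imwrite("pics/w1d.png",cv2.resize(a[300:400,280:410],None,fx=6,fy=6,interpolation=2))
E
```

```text
(no output)
```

View pics/w1c.png

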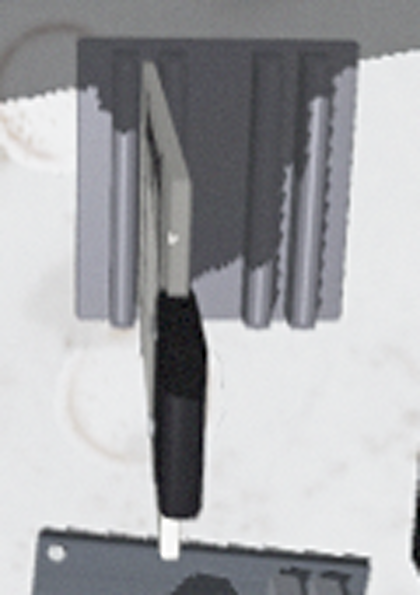

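View pics/w1d.png

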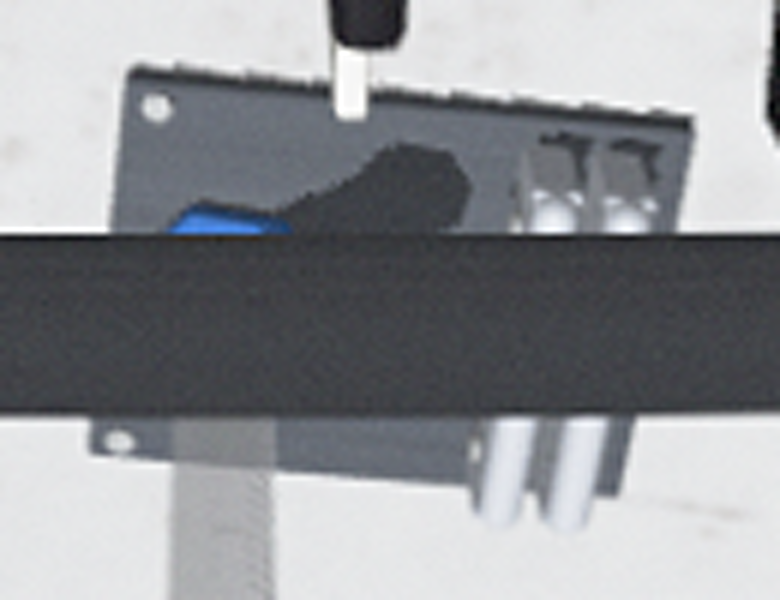

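```bash
python3 - <<'E'
from h import *
np.set_printoptions(precision=1,suppress=True)
m=np.load("w1.npy",allow_pickle=True)[0]
C=lambda x,y:(290+x/3.5,160+y/3.5); F=lambda x,y:(280+x/6,300+y/6)
p=lambda f,L,z:np.array([plane(m,f(*q),z)[:2] for q in L])
r=p(C,[(78,40),(357,40),(340,318),(78,318)],6);print("rack",r,r.mean(0))
b=p(C,[(158,395),(207,395),(200,513),(160,513)],238);print("block",b,b.mean(0))
s=p(F,[(133,68),(693,120),(612,495),(92,452)],8);print("stand",s,s.mean(0))
v=[s[1]-s[0],s[2]-s[3],s[0]-s[3],s[1]-s[2]];print([ (np.linalg.norm(q),np.degrees(np.arctan2(q[1],q[0]))) for q in v])
v=[r[1]-r[0],r[2]-r[3],r[0]-r[3],r[1]-r[2]];print([ (np.linalg.norm(q),np.degrees(np.arctan2(q[1],q[0]))) for q in v])
t=p(F,[(552,180),(627,185),(500,524),(568,530)],36);print("bars",t,(t[0]+t[1])/2,(t[2]+t[3])/2,t.mean(0))
E
```

```text
rack [[421.8 301.5]
 [527.  325.5]
 [552.1 214.2]
 [446.2 190.4]] [486.8 257.9]
block [[453.2 259.3]
 [463.5 261.6]
 [469.1 233.6]
 [460.4 231.6]] [461.6 246.5]
stand [[452.   91.3]
 [596.6 107.9]
 [610.  -12.3]
 [465.4 -29.3]] [531.   39.4]
[(np.float64(145.60014971003764), np.float64(6.534970424404467)), (np.float64(145.54099418012265), np.float64(6.67599207572122)), (np.float64(121.30028639902523), np.float64(96.36128955209796)), (np.float64(120.94226538039918), np.float64(96.33254178094165))]
[(np.float64(107.83032018749455), np.float64(12.829230038052323)), (np.float64(108.62150768147652), np.float64(12.678032708737058)), (np.float64(113.81998411391018), np.float64(102.35155548601111)), (np.float64(114.10277811724309), np.float64(102.74984329078767))]
bars [[556.9  99.1]
 [575.4 101.6]
 [572.3  -5.7]
 [590.4  -3.8]] [566.2 100.4] [581.3  -4.8] [573.8  47.8]
```

>>> {"method": "drive_tool", "body": {
  "deltas": [
    {"hand": -1, "tx": 0.22, "ty": 0.36, "tz": 0, "wx": 0, "wy": 0, "wz": 0},
    {"hand": -1, "tx": 0.22, "ty": 0.35, "tz": 0, "wx": 0, "wy": 0, "wz": 0},
    {"hand": -1, "tx": 0, "ty": 0, "tz": 0.6, "wx": 0, "wy": 0, "wz": 0},
    {"hand": -1, "tx": 0, "ty": 0, "tz": 0.6, "wx": 0, "wy": 0, "wz": 0},
    {"hand": -1, "tx": 0, "ty": 0, "tz": 0.5, "wx": 0, "wy": 0, "wz": 0},
    {"hand": -1, "tx": 0, "ty": 0, "tz": 0, "wx": 0, "wy": 0, "wz": 0},
    {"hand": -1, "tx": 0, "ty": 0, "tz": 0, "wx": 0, "wy": 0, "wz": 0}
  ]
}}

```text
time: 2.95
tool_pos: [455.5, 256.8, 268.4]
tcp_rot: [-3.142, 0.002, 0.225]
contact_force: [-0.1, 0.4, -1.1]
grip_width: 91.6
```

```bash
python3 - <<'E'
from plant import *
from h import *
o=get_obs();m=camera_model("wrist");im=capture("wrist")
cv2.imwrite("pics/w2.png",im[:,:,::-1])
go(o,[460,253,218],0.222)
np.save("w2.npy",np.array([m],dtype=object),allow_pickle=True)
E
```

```text
t 2.95 pos [455.5 256.8 268.4] rpy [-3.1415e+00  2.1000e-03  2.2540e-01] F [-0.1  0.4 -1.1] w 91.6
txyz [0.092 0.119 1.261] w [-0.001  0.024  0.039]
```

View pics/w2.png

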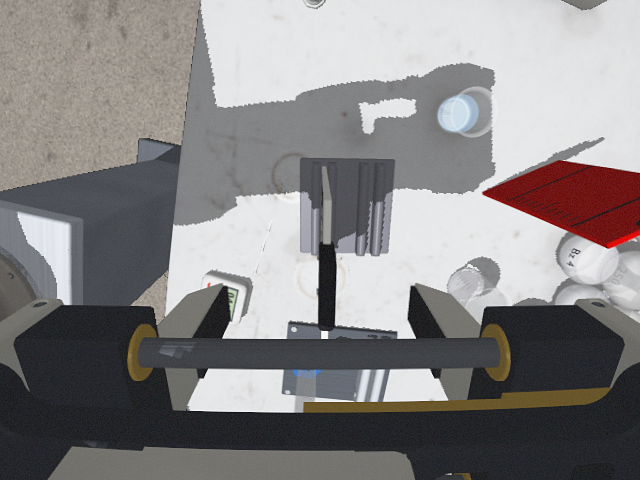

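>>> {"method": "drive_tool", "body": {
  "deltas": [
    {"hand": -1, "tx": 0.11, "ty": 0.12, "tz": 0, "wx": 0, "wy": 0, "wz": 0},
    {"hand": -1, "tx": 0, "ty": 0, "tz": 0.45, "wx": 0, "wy": 0, "wz": 0},
    {"hand": -1, "tx": 0, "ty": 0, "tz": 0.45, "wx": 0, "wy": 0, "wz": 0},
    {"hand": -1, "tx": 0, "ty": 0, "tz": 0.36, "wx": 0, "wy": 0, "wz": 0},
    {"hand": -1, "tx": 0, "ty": 0, "tz": 0, "wx": 0, "wy": 0, "wz": 0},
    {"hand": -1, "tx": 0, "ty": 0, "tz": 0, "wx": 0, "wy": 0, "wz": 0}
  ]
}}

```text
time: 3.5
tool_pos: [462.3, 252.7, 219.2]
tcp_rot: [-3.141, -0.001, 0.225]
contact_force: [-0.9, -0.3, 0.1]
grip_width: 91.5
```

```bash
python3 - <<'E'
from plant import *
from h import *
o=get_obs();m=camera_model("wrist");im=capture("wrist")
cv2.imwrite("pics/w3.png",im[:,:,::-1])
cv2.imwrite("pics/s3.png",capture("side")[:,:,::-1])
go(o,[460,253,218],0.222)
np.save("w3.npy",np.array([m],dtype=object),allow_pickle=True)
a=im[:,:,::-1]
cv2.imwrite("pics/w3c.png",cv2.resize(a[140:400,200:440],None,fx=2.3,fy=2.3,interpolation=2))
E
```

```text
t 3.5 pos [462.3 252.7 219.2] rpy [-3.1414e+00 -8.0000e-04  2.2450e-01] F [-0.9 -0.3  0.1] w 91.5
txyz [-0.053 -0.02   0.03 ] w [-0.002 -0.009  0.029]
```

View pics/w3c.png

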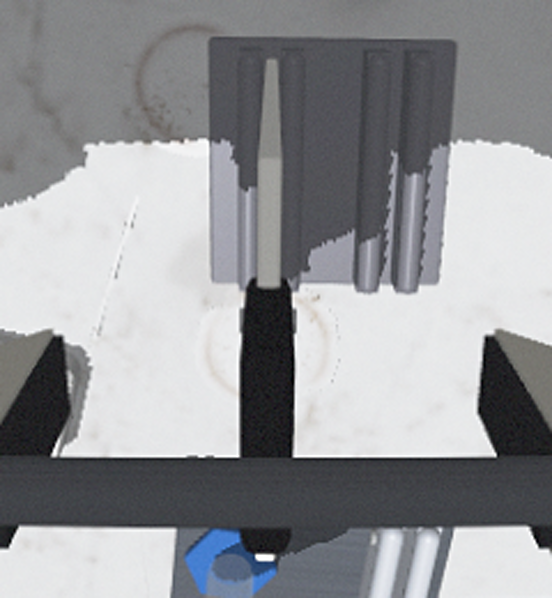

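>>> {"method": "drive_tool", "body": {
  "deltas": [
    {"hand": -1, "tx": -0.045, "ty": 0, "tz": 0.03, "wx": 0, "wy": 0, "wz": 0.03},
    {"hand": 1, "tx": 0, "ty": 0, "tz": 0, "wx": 0, "wy": 0, "wz": 0},
    {"hand": 1, "tx": 0, "ty": 0, "tz": 0, "wx": 0, "wy": 0, "wz": 0},
    {"hand": 1, "tx": 0, "ty": 0, "tz": 0, "wx": 0, "wy": 0, "wz": 0},
    {"hand": 1, "tx": 0, "ty": 0, "tz": 0, "wx": 0, "wy": 0, "wz": 0},
    {"hand": 1, "tx": 0, "ty": 0, "tz": 0, "wx": 0, "wy": 0, "wz": 0},
    {"hand": 1, "tx": 0, "ty": 0, "tz": 0, "wx": 0, "wy": 0, "wz": 0},
    {"hand": 1, "tx": 0, "ty": 0, "tz": 0, "wx": 0, "wy": 0, "wz": 0},
    {"hand": 1, "tx": 0, "ty": 0, "tz": 0, "wx": 0, "wy": 0, "wz": 0},
    {"hand": 1, "tx": 0, "ty": 0, "tz": 0, "wx": 0, "wy": 0, "wz": 0}
  ]
}}

```text
time: 4.43
tool_pos: [460.0, 252.2, 217.1]
tcp_rot: [-3.142, 0.0, 0.222]
contact_force: [-0.4, 0.1, 0.3]
grip_width: 36.0
```

>>> {"method": "drive_tool", "body": {
  "deltas": [
    {"hand": 1, "tx": 0, "ty": 0, "tz": 0, "wx": 0, "wy": 0, "wz": 0},
    {"hand": 1, "tx": 0, "ty": 0, "tz": 0, "wx": 0, "wy": 0, "wz": 0},
    {"hand": 1, "tx": 0, "ty": 0, "tz": 0, "wx": 0, "wy": 0, "wz": 0},
    {"hand": 1, "tx": 0, "ty": 0, "tz": 0, "wx": 0, "wy": 0, "wz": 0},
    {"hand": 1, "tx": 0, "ty": 0, "tz": 0, "wx": 0, "wy": 0, "wz": 0},
    {"hand": 1, "tx": 0, "ty": 0, "tz": 0, "wx": 0, "wy": 0, "wz": 0},
    {"hand": 1, "tx": 0, "ty": 0, "tz": 0, "wx": 0, "wy": 0, "wz": 0},
    {"hand": 1, "tx": 0, "ty": 0, "tz": 0, "wx": 0, "wy": 0, "wz": 0}
  ]
}}

```text
time: 5.1
tool_pos: [460.0, 252.2, 217.1]
tcp_rot: [-3.142, 0.0, 0.222]
contact_force: [-0.7, -0.1, 0.4]
grip_width: 9.5
```

>>> {"method": "drive_tool", "body": {
  "deltas": [
    {"hand": 1, "tx": 0, "ty": 0, "tz": -0.2, "wx": 0, "wy": 0, "wz": 0},
    {"hand": 1, "tx": 0, "ty": 0, "tz": -0.3, "wx": 0, "wy": 0, "wz": 0},
    {"hand": 1, "tx": 0, "ty": 0, "tz": -0.4, "wx": 0, "wy": 0, "wz": 0},
    {"hand": 1, "tx": 0, "ty": 0, "tz": -0.5, "wx": 0, "wy": 0, "wz": 0},
    {"hand": 1, "tx": 0, "ty": 0, "tz": -0.5, "wx": 0, "wy": 0, "wz": 0},
    {"hand": 1, "tx": 0, "ty": 0, "tz": -0.4, "wx": 0, "wy": 0, "wz": 0},
    {"hand": 1, "tx": 0, "ty": 0, "tz": -0.2, "wx": 0, "wy": 0, "wz": 0},
    {"hand": 1, "tx": 0, "ty": 0, "tz": 0, "wx": 0, "wy": 0, "wz": 0},
    {"hand": 1, "tx": 0, "ty": 0, "tz": 0, "wx": 0, "wy": 0, "wz": 0}
  ]
}}

```text
time: 5.85
tool_pos: [459.9, 252.1, 316.8]
tcp_rot: [-3.142, 0.0, 0.222]
contact_force: [-0.6, 0.1, -2.0]
grip_width: 9.6
```

```bash
python3 - <<'E'
from plant import *
from h import *
o=get_obs();m=camera_model("wrist");im=capture("wrist")
cv2.imwrite("pics/w4.png",im[:,:,::-1])
cv2.imwrite("pics/s4.png",capture("side")[:,:,::-1])
go(o,[574.7,38,317],0.118)
np.save("w4.npy",np.array([m],dtype=object),allow_pickle=True)
E
```

```text
t 5.85 pos [459.9 252.1 316.8] rpy [-3.1416e+00  2.0000e-04  2.2190e-01] F [-0.6  0.1 -2. ] w 9.6
txyz [ 1.622e+00  5.854e+00 -5.000e-03] w [-0.     0.002  1.191]
```

View pics/w4.png

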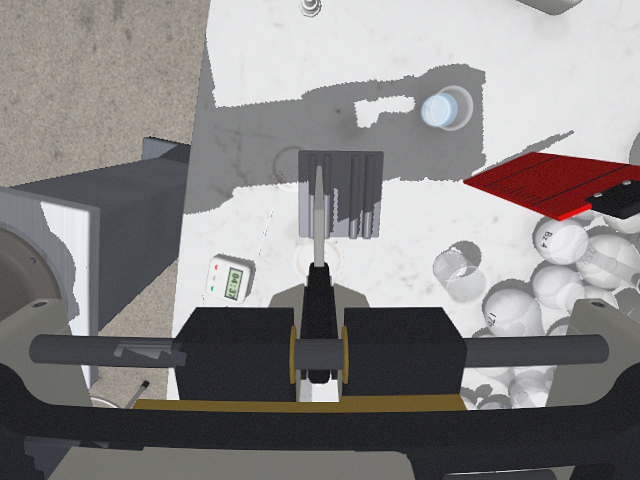

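View pics/s4.png

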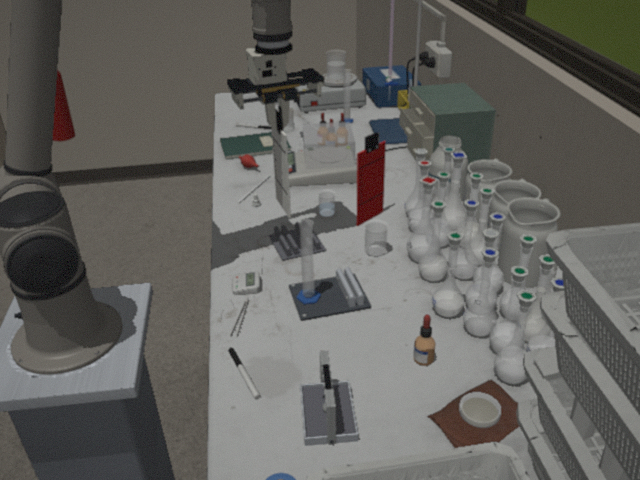

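>>> {"method": "drive_tool", "body": {
  "deltas": [
    {"hand": 1, "tx": 0.2, "ty": 0.1, "tz": 0, "wx": 0, "wy": 0, "wz": 0.6},
    {"hand": 1, "tx": 0.4, "ty": 0.3, "tz": 0, "wx": 0, "wy": 0, "wz": 0.59},
    {"hand": 1, "tx": 0.4, "ty": 0.4, "tz": 0, "wx": 0, "wy": 0, "wz": 0},
    {"hand": 1, "tx": 0.4, "ty": 0.4, "tz": 0, "wx": 0, "wy": 0, "wz": 0},
    {"hand": 1, "tx": 0.4, "ty": 0.4, "tz": 0, "wx": 0, "wy": 0, "wz": 0},
    {"hand": 1, "tx": 0.3, "ty": 0.5, "tz": 0, "wx": 0, "wy": 0, "wz": 0},
    {"hand": 1, "tx": 0.12, "ty": 0.5, "tz": 0, "wx": 0, "wy": 0, "wz": 0},
    {"hand": 1, "tx": 0, "ty": 0.5, "tz": 0, "wx": 0, "wy": 0, "wz": 0},
    {"hand": 1, "tx": 0, "ty": 0.5, "tz": 0, "wx": 0, "wy": 0, "wz": 0},
    {"hand": 1, "tx": 0, "ty": 0.5, "tz": 0, "wx": 0, "wy": 0, "wz": 0},
    {"hand": 1, "tx": 0, "ty": 0.5, "tz": 0, "wx": 0, "wy": 0, "wz": 0},
    {"hand": 1, "tx": 0, "ty": 0.5, "tz": 0, "wx": 0, "wy": 0, "wz": 0},
    {"hand": 1, "tx": 0, "ty": 0.3, "tz": 0, "wx": 0, "wy": 0, "wz": 0},
    {"hand": 1, "tx": 0, "ty": 0.1, "tz": 0, "wx": 0, "wy": 0, "wz": 0},
    {"hand": 1, "tx": 0, "ty": 0, "tz": 0, "wx": 0, "wy": 0, "wz": 0},
    {"hand": 1, "tx": 0, "ty": 0, "tz": 0, "wx": 0, "wy": 0, "wz": 0}
  ]
}}

```text
time: 7.28
tool_pos: [574.7, 46.6, 316.7]
tcp_rot: [-3.141, 0.001, 0.118]
contact_force: [0.0, 0.6, -1.7]
grip_width: 10.0
```

```bash
cat > look.py <<'E'
import sys
from plant import *
from h import *
n=sys.argv[1]
o=get_obs();M={}
for k in ["wrist","side","scene"]:
    M[k]=camera_model(k); cv2.imwrite(f"pics/{k}{n}.png",capture(k)[:,:,::-1])
go(o,[574.7,38,317],0.118)
np.save(f"m{n}.npy",np.array([M],dtype=object),allow_pickle=True)
E
python3 look.py 5; python3 - <<'E'
import cv2
a=cv2.imread("pics/wrist5.png")
cv2.imwrite("pics/w5c.png",cv2.resize(a[180:420,200:440],None,fx=2.5,fy=2.5,interpolation=2))
a=cv2.imread("pics/side5.png")
cv2.imwrite("pics/s5c.png",cv2.resize(a[90:330,240:420],None,fx=2.5,fy=2.5,interpolation=2))
a=cv2.imread("pics/scene5.png")
cv2.imwrite("pics/c5c.png",cv2.resize(a[130:330,220:420],None,fx=3,fy=3,interpolation=2))
E
```

```text
t 7.2833 pos [574.7  46.6 316.7] rpy [-3.1408e+00  7.0000e-04  1.1820e-01] F [ 0.   0.6 -1.7] w 10.0
txyz [-0.027  0.214 -0.007] w [-0.009  0.008  0.002]
```

View pics/w5c.png

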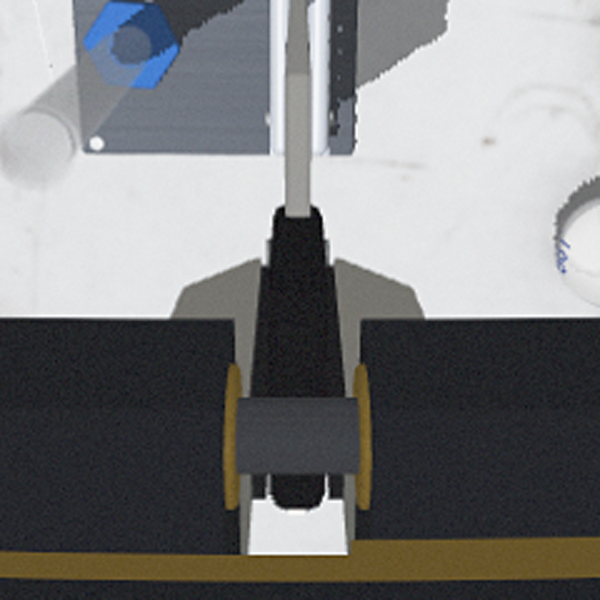

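View pics/s5c.png

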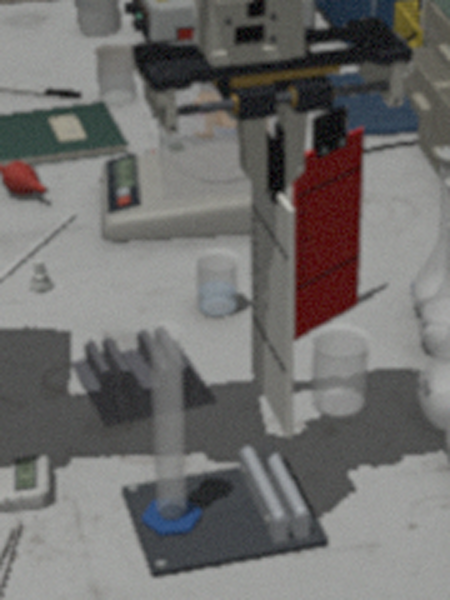

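View pics/c5c.png

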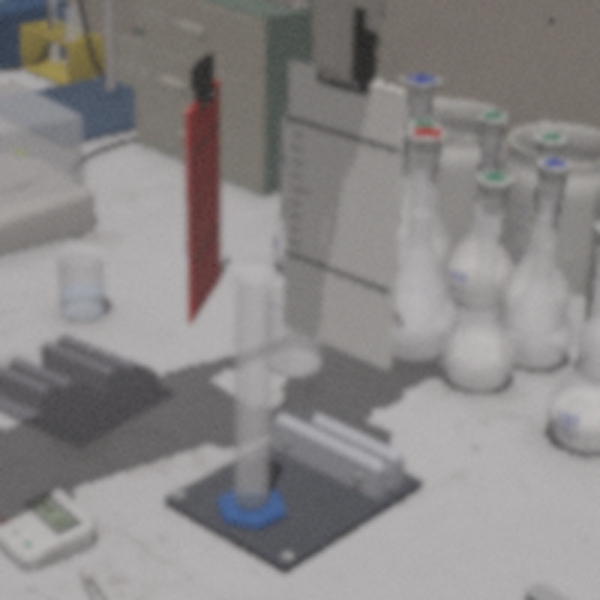

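```bash
python3 - <<'E'
import cv2
a=cv2.imread("pics/wrist5.png")
cv2.imwrite("pics/w5d.png",cv2.resize(a[165:250,220:350],None,fx=6,fy=6,interpolation=2))
a=cv2.imread("pics/side5.png")
cv2.imwrite("pics/s5d.png",cv2.resize(a[240:330,280:380],None,fx=6.5,fy=6.5,interpolation=2))
a=cv2.imread("pics/scene5.png")
cv2.imwrite("pics/c5d.png",cv2.resize(a[200:330,265:375],None,fx=5,fy=5,interpolation=2))
E
```

```text
(no output)
```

View pics/w5d.png

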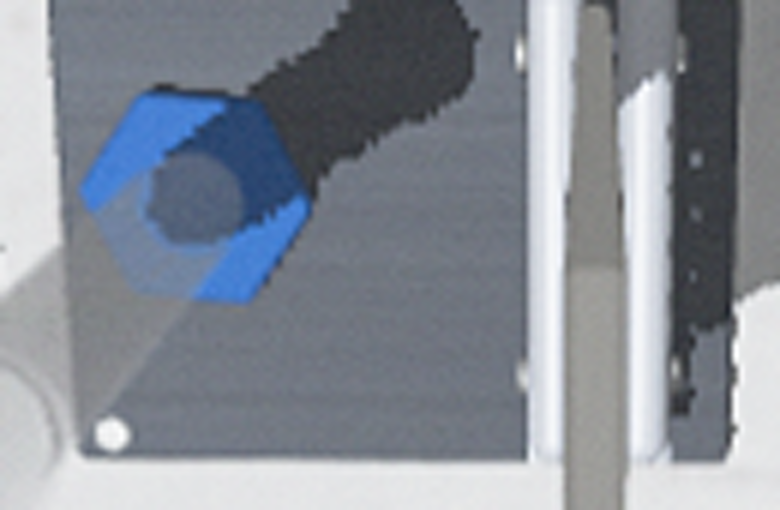

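View pics/s5d.png

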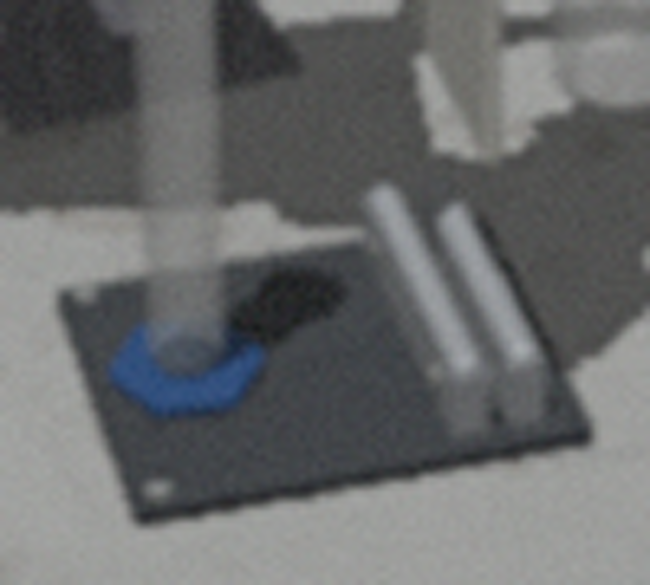

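View pics/c5d.png

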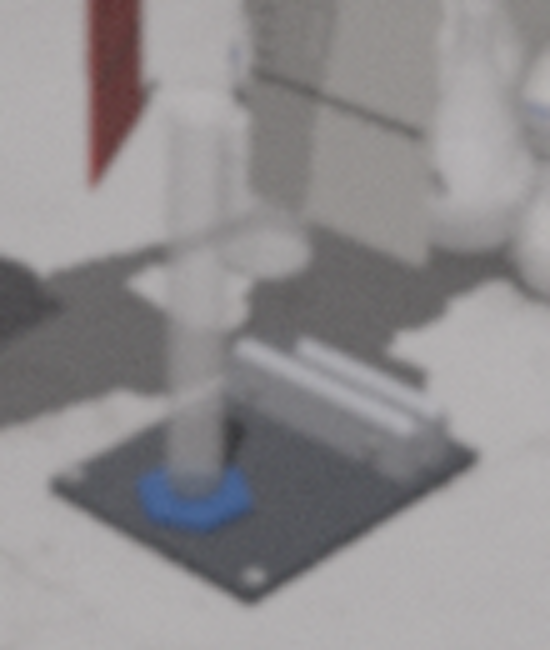

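```bash
python3 - <<'E'
from h import *
np.set_printoptions(precision=1,suppress=True)
M=np.load("m5.npy",allow_pickle=True)[0]
W=lambda x,y:(220+x/6,165+y/6);Sd=lambda x,y:(280+x/6.5,240+y/6.5);Sc=lambda x,y:(265+x/5,200+y/5)
p=lambda k,f,L,z:np.array([plane(M[k],f(*q),z)[:2] for q in L])
print("W near corners",p("wrist",W,[(81,457),(728,460)],8))
print("W base left edge far",p("wrist",W,[(52,20),(738,100)],8))
print("W screw holes z8", p("wrist",W,[(112,434)],8), "side",p("side",Sd,[(90,293),(158,488)],8),"scene",p("scene",Sc,[(75,470),(253,576)],8))
print("W bars mid near z33",p("wrist",W,[(599,440),(599,100)],33))
print("W plate bottom",[p("wrist",W,[(596,268)],z) for z in(104,106)])
print("side bars far1,2 near1,2",p("side",Sd,[(380,190),(455,208),(458,365),(525,355)],36))
print("scene bars far1,2 near1,2",p("scene",Sc,[(240,350),(305,345),(412,428),(440,415)],36))
print("side corners",p("side",Sd,[(60,292),(135,515),(592,435)],8))
print("scene corners",p("scene",Sc,[(52,485),(250,600),(480,458)],8))
print("foot W z10",p("wrist",W,[(195,197)],12),"mouth",)
# plate lower corner scene/side
print("plate lower -y corner tri",tri([M["scene"],M["side"]],[Sc(427,265),Sd(492,158)]))
print("scene plate lower +y corner? ; side +y: ")
E
```

```text
W near corners [[465.6 -30.9]
 [613.  -13.9]]
W base left edge far [[454.7  67.5]
 [603.8  67.7]]
W screw holes z8 [[472.5 -24.5]] side [[461.5  81.8]
 [472.  -22.1]] scene [[464.4  83.7]
 [473.5 -23.3]]
W bars mid near z33 [[582.1  -4.8]
 [573.4  67.7]]
W plate bottom [array([[575.1,  48.7]]), array([[575. ,  49.2]])]
side bars far1,2 near1,2 [[559.6  84.6]
 [582.2  70.4]
 [568.1 -12.1]
 [589.6 -10.7]]
scene bars far1,2 near1,2 [[554.9  80.9]
 [580.6  66. ]
 [569.3 -14.6]
 [585.9 -14.6]]
side corners [[451.7  84. ]
 [463.5 -33.7]
 [609.8 -18.9]]
scene corners [[449.8  80.5]
 [462.  -34.8]
 [607.6 -20. ]]
foot W z10 [[488.7  33.3]] mouth
plate lower -y corner tri (array([579.1,  -7.6, 109. ]), [np.float64(0.7596173029720309), np.float64(0.7596173029719268)])
scene plate lower +y corner? ; side +y:
```

```bash
python3 - <<'E'
from h import *
np.set_printoptions(precision=1,suppress=True)
M=np.load("m5.npy",allow_pickle=True)[0]
W=lambda x,y:(220+x/6,165+y/6)
for q,z in [((596,268),305.7),((595,8),105.7)]:
    P=plane(M["wrist"],W(*q),z); print(P, "centre",P[:2]-50*np.array([-.118,.993]))
print("bar -y ends",[plane(M["wrist"],W(*q),33) for q in [(550,455),(648,455)]])
a=cv2.imread("pics/wrist5.png")
cv2.imwrite("pics/w5e.png",cv2.resize(a[100:200,260:380],None,fx=6,fy=6,interpolation=2))
E
```

```text
[569.7  94.3 305.7] centre [575.6  44.6]
[569.5  93.4 105.7] centre [575.4  43.7]
bar -y ends [array([572.1,  -9.4,  33. ]), array([593. ,  -6.9,  33. ])]
```

View pics/w5e.png

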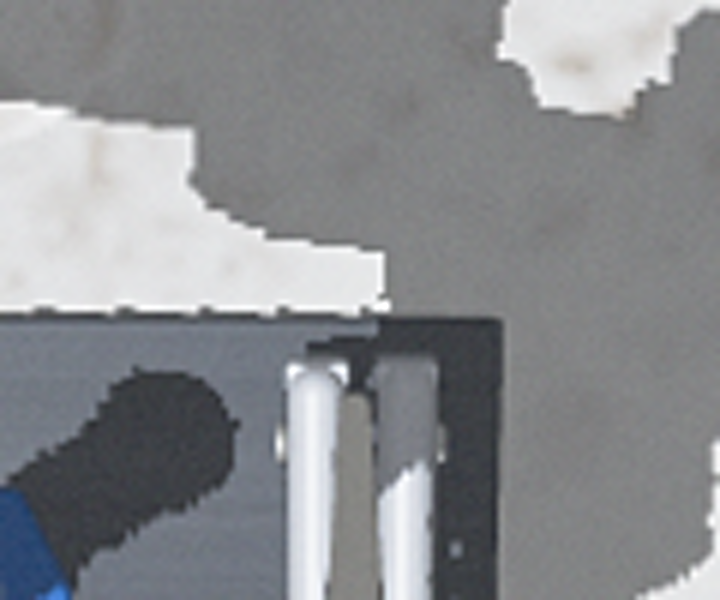

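```bash
python3 - <<'E'
from h import *
np.set_printoptions(precision=1,suppress=True)
m=np.load("m5.npy",allow_pickle=True)[0]["wrist"]
W=lambda x,y:(260+x/6,100+y/6)
p=lambda q,z:plane(m,W(*q),z)[:2]
print("plate bottom +y",p((357,392),105.7),p((357,392),105.7)-50*np.array([-.118,.993]))
print("bar outer",p((286,440),28),p((437,440),28),"ends",p((318,362),33),p((408,358),33))
print("base corner",p((500,320),8), "base +y edge",p((100,318),8))
E
```

```text
plate bottom +y [569.7  94.4] [575.6  44.8]
bar outer [557.3  75.4] [588.2  79.1] ends [562.1  92.3] [580.   95.2]
base corner [599.2 103.5] base +y edge [514.9  93.8]
```

>>> {"method": "drive_tool", "body": {
  "deltas": [
    {"hand": 1, "tx": 0.02, "ty": 0.073, "tz": 0, "wx": 0, "wy": 0, "wz": 0.03},
    {"hand": 1, "tx": 0, "ty": 0, "tz": 0.2, "wx": 0, "wy": 0, "wz": 0},
    {"hand": 1, "tx": 0, "ty": 0, "tz": 0.4, "wx": 0, "wy": 0, "wz": 0},
    {"hand": 1, "tx": 0, "ty": 0, "tz": 0.4, "wx": 0, "wy": 0, "wz": 0},
    {"hand": 1, "tx": 0, "ty": 0, "tz": 0.3, "wx": 0, "wy": 0, "wz": 0},
    {"hand": 1, "tx": 0, "ty": 0, "tz": 0.25, "wx": 0, "wy": 0, "wz": 0},
    {"hand": 1, "tx": 0, "ty": 0, "tz": 0, "wx": 0, "wy": 0, "wz": 0},
    {"hand": 1, "tx": 0, "ty": 0, "tz": 0, "wx": 0, "wy": 0, "wz": 0}
  ]
}}

```text
time: 8.1
tool_pos: [575.9, 43.3, 254.7]
tcp_rot: [-3.141, 0.001, 0.116]
contact_force: [-0.5, 0.1, -1.3]
grip_width: 9.9
```

```bash
python3 look.py 6; python3 - <<'E'
import cv2
a=cv2.imread("pics/wrist6.png")
cv2.imwrite("pics/w6d.png",cv2.resize(a[70:230,240:380],None,fx=5,fy=3.7,interpolation=2))
a=cv2.imread("pics/side6.png")
cv2.imwrite("pics/s6d.png",cv2.resize(a[220:330,280:390],None,fx=5.4,fy=5.4,interpolation=2))
E
```

```text
t 8.1 pos [575.9  43.3 254.7] rpy [-3.1413e+00  8.0000e-04  1.1550e-01] F [-0.5  0.1 -1.3] w 9.9
txyz [-0.046  0.127 -1.556] w [-0.003  0.01  -0.028]
```

View pics/w6d.png

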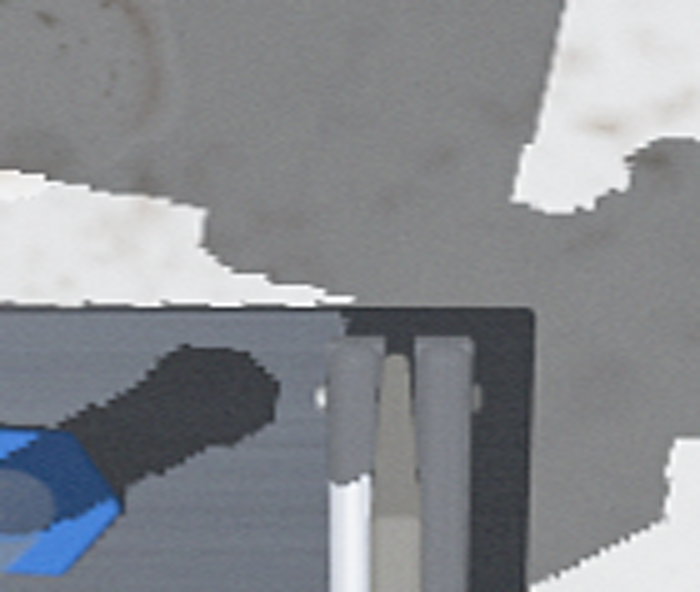

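View pics/s6d.png

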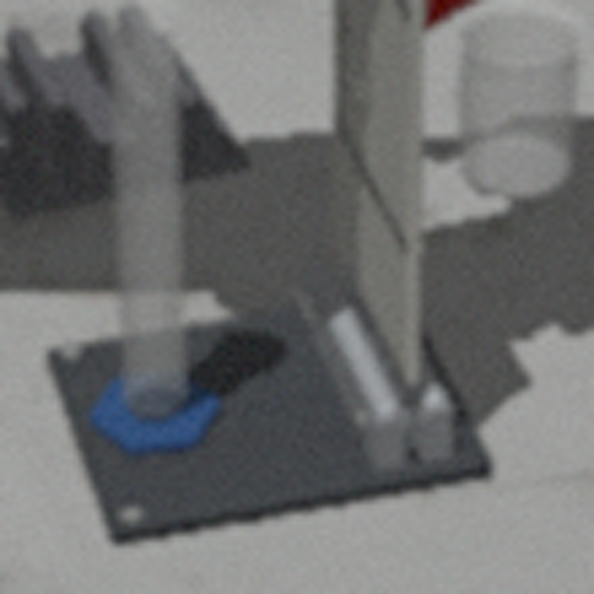

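```bash
python3 - <<'E'
from h import *
np.set_printoptions(precision=2,suppress=True)
m=np.load("m6.npy",allow_pickle=True)[0]["wrist"]
W=lambda x,y:(240+x/5,70+y/3.7)
p=lambda q,z:plane(m,W(*q),z)[:2]
a=p((397,354),43.6);b=(p((357,338),35)+p((444,338),35))/2
c=(p((329,400),28)+p((472,400),28))/2
R=np.array([[.993,.115],[-.115,.993]])
print(a,b,c,"stand-local plate-bars",R@(a-b),R@(a-c), "right end corner side")
E
```

```text
[570.94  90.63] [571.23  94.22] [573.38  76.22] stand-local plate-bars [-0.71 -3.53] [-0.76 14.59] right end corner side
```

>>> {"method": "drive_tool", "body": {
  "deltas": [
    {"hand": 1, "tx": 0.018, "ty": -0.025, "tz": 0, "wx": 0, "wy": 0, "wz": 0},
    {"hand": 1, "tx": 0, "ty": 0, "tz": 0.1, "wx": 0, "wy": 0, "wz": 0},
    {"hand": 1, "tx": 0, "ty": 0, "tz": 0.1, "wx": 0, "wy": 0, "wz": 0},
    {"hand": 1, "tx": 0, "ty": 0, "tz": 0.1, "wx": 0, "wy": 0, "wz": 0},
    {"hand": 1, "tx": 0, "ty": 0, "tz": 0.08, "wx": 0, "wy": 0, "wz": 0},
    {"hand": 1, "tx": 0, "ty": 0, "tz": 0.08, "wx": 0, "wy": 0, "wz": 0},
    {"hand": 1, "tx": 0, "ty": 0, "tz": 0, "wx": 0, "wy": 0, "wz": 0},
    {"hand": 1, "tx": 0, "ty": 0, "tz": 0, "wx": 0, "wy": 0, "wz": 0}
  ]
}}

```text
time: 8.92
tool_pos: [576.5, 44.2, 236.4]
tcp_rot: [-3.141, 0.001, 0.115]
contact_force: [0.1, 0.6, -1.2]
grip_width: 9.6
```

>>> {"method": "drive_tool", "body": {
  "deltas": [
    {"hand": 1, "tx": 0, "ty": 0, "tz": 0.1, "wx": 0, "wy": 0, "wz": 0},
    {"hand": 1, "tx": 0, "ty": 0, "tz": 0.1, "wx": 0, "wy": 0, "wz": 0},
    {"hand": 1, "tx": 0, "ty": 0, "tz": 0.1, "wx": 0, "wy": 0, "wz": 0},
    {"hand": 1, "tx": 0, "ty": 0, "tz": 0.08, "wx": 0, "wy": 0, "wz": 0},
    {"hand": 1, "tx": 0, "ty": 0, "tz": 0.03, "wx": 0, "wy": 0, "wz": 0},
    {"hand": 1, "tx": 0, "ty": 0, "tz": 0, "wx": 0, "wy": 0, "wz": 0},
    {"hand": 1, "tx": 0, "ty": 0, "tz": 0, "wx": 0, "wy": 0, "wz": 0}
  ]
}}

```text
time: 9.5
tool_pos: [576.7, 44.3, 220.3]
tcp_rot: [-3.142, -0.0, 0.115]
contact_force: [1.1, -0.2, -1.6]
grip_width: 9.7
```

>>> {"method": "drive_tool", "body": {
  "deltas": [
    {"hand": 1, "tx": 0, "ty": 0, "tz": 0.02, "wx": 0, "wy": 0, "wz": 0},
    {"hand": 1, "tx": 0, "ty": 0, "tz": 0.02, "wx": 0, "wy": 0, "wz": 0},
    {"hand": 1, "tx": 0, "ty": 0, "tz": 0, "wx": 0, "wy": 0, "wz": 0}
  ]
}}

```text
time: 9.75
tool_pos: [576.8, 44.2, 219.2]
tcp_rot: [3.142, -0.001, 0.115]
contact_force: [0.3, 0.3, 0.3]
grip_width: 9.8
```

```bash
python3 look.py 7; python3 - <<'E'
import cv2
a=cv2.imread("pics/wrist7.png")
cv2.imwrite("pics/w7d.png",cv2.resize(a[40:200,240:380],None,fx=5,fy=3.7,interpolation=2))
a=cv2.imread("pics/side7.png")
cv2.imwrite("pics/s7d.png",cv2.resize(a[200:330,280:390],None,fx=5,fy=4.6,interpolation=2))
E
```

```text
t 9.75 pos [576.8  44.2 219.2] rpy [ 3.1415e+00 -8.0000e-04  1.1540e-01] F [0.3 0.3 0.3] w 9.8
txyz [-0.068  0.149 -2.446] w [ 0.001 -0.009 -0.03 ]
```

View pics/w7d.png

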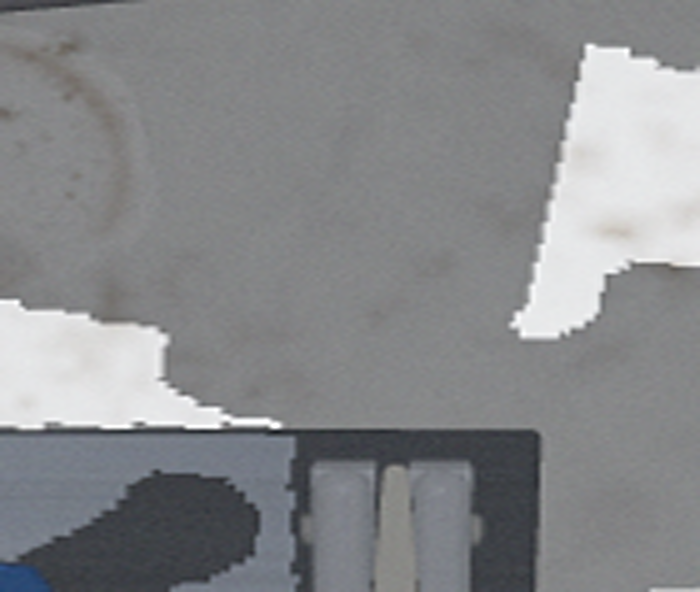

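View pics/s7d.png

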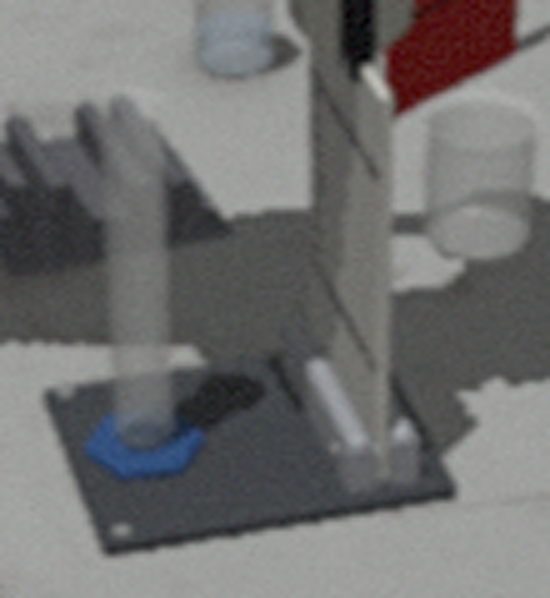

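>>> {"method": "drive_tool", "body": {
  "deltas": [
    {"hand": 1, "tx": 0, "ty": 0, "tz": 0.02, "wx": 0, "wy": 0, "wz": 0},
    {"hand": 1, "tx": 0, "ty": 0, "tz": 0.02, "wx": 0, "wy": 0, "wz": 0},
    {"hand": 1, "tx": 0, "ty": 0, "tz": 0, "wx": 0, "wy": 0, "wz": 0}
  ]
}}

```text
time: 10.15
tool_pos: [577.0, 44.2, 219.1]
tcp_rot: [3.141, -0.002, 0.116]
contact_force: [-1.8, -0.5, 11.5]
grip_width: 9.9
```

>>> {"method": "drive_tool", "body": {
  "deltas": [
    {"hand": 1, "tx": 0, "ty": 0, "tz": -0.03, "wx": 0, "wy": 0, "wz": 0},
    {"hand": 0, "tx": 0, "ty": 0, "tz": 0, "wx": 0, "wy": 0, "wz": 0},
    {"hand": 0, "tx": 0, "ty": 0, "tz": 0, "wx": 0, "wy": 0, "wz": 0},
    {"hand": 0, "tx": 0, "ty": 0, "tz": 0, "wx": 0, "wy": 0, "wz": 0},
    {"hand": 0, "tx": 0, "ty": 0, "tz": 0, "wx": 0, "wy": 0, "wz": 0},
    {"hand": 0, "tx": 0, "ty": 0, "tz": 0, "wx": 0, "wy": 0, "wz": 0},
    {"hand": 0, "tx": 0, "ty": 0, "tz": 0, "wx": 0, "wy": 0, "wz": 0},
    {"hand": 0, "tx": 0, "ty": 0, "tz": 0, "wx": 0, "wy": 0, "wz": 0}
  ]
}}

```text
time: 10.82
tool_pos: [576.6, 44.2, 218.2]
tcp_rot: [-3.141, 0.0, 0.115]
contact_force: [0.6, 0.8, 0.3]
grip_width: 45.3
```

```bash
python3 look.py 8; python3 - <<'E'
import cv2
a=cv2.imread("pics/wrist8.png")
cv2.imwrite("pics/w8d.png",cv2.resize(a[40:400,200:440],None,fx=2,fy=1.6,interpolation=2))
a=cv2.imread("pics/side8.png")
cv2.imwrite("pics/s8d.png",cv2.resize(a[150:330,280:420],None,fx=3.5,fy=3.3,interpolation=2))
E
```

```text
t 10.8167 pos [576.6  44.2 218.2] rpy [-3.1415  0.      0.1154] F [0.6 0.8 0.3] w 45.3
txyz [-0.066  0.149 -2.469] w [-0.001  0.    -0.03 ]
```

View pics/w8d.png

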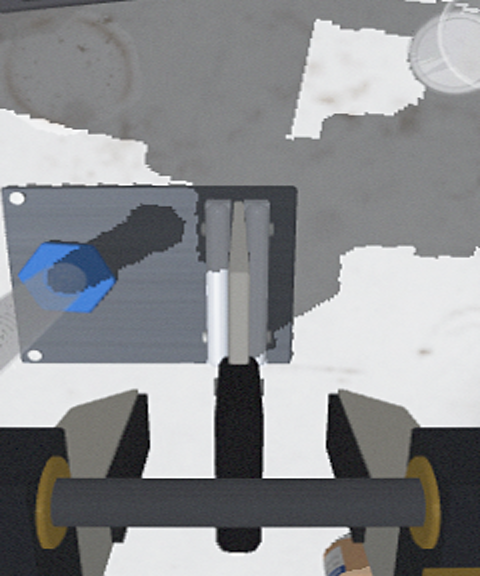

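View pics/s8d.png

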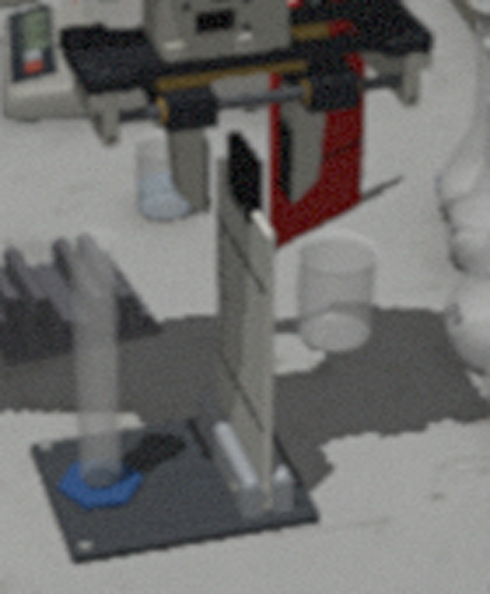

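>>> {"method": "drive_tool", "body": {
  "deltas": [
    {"hand": 0, "tx": 0, "ty": 0, "tz": -0.3, "wx": 0, "wy": 0, "wz": 0},
    {"hand": 0, "tx": 0, "ty": 0, "tz": -0.6, "wx": 0, "wy": 0, "wz": 0},
    {"hand": 0, "tx": 0, "ty": 0, "tz": -0.7, "wx": 0, "wy": 0, "wz": 0},
    {"hand": 0, "tx": 0, "ty": 0, "tz": -0.7, "wx": 0, "wy": 0, "wz": 0},
    {"hand": 0, "tx": 0, "ty": 0, "tz": -0.5, "wx": 0, "wy": 0, "wz": 0.9},
    {"hand": -1, "tx": 0, "ty": 0.2, "tz": -0.2, "wx": 0, "wy": 0, "wz": 0.96},
    {"hand": -1, "tx": -0.2, "ty": 0.6, "tz": 0, "wx": 0, "wy": 0, "wz": 0},
    {"hand": -1, "tx": -0.2, "ty": 0.8, "tz": 0, "wx": 0, "wy": 0, "wz": 0},
    {"hand": -1, "tx": -0.2, "ty": 0.8, "tz": 0, "wx": 0, "wy": 0, "wz": 0},
    {"hand": -1, "tx": -0.2, "ty": 0.8, "tz": 0, "wx": 0, "wy": 0, "wz": 0},
    {"hand": -1, "tx": -0.2, "ty": 0.8, "tz": 0, "wx": 0, "wy": 0, "wz": 0},
    {"hand": -1, "tx": -0.2, "ty": 0.8, "tz": 0, "wx": 0, "wy": 0, "wz": 0},
    {"hand": -1, "tx": -0.2, "ty": 0.8, "tz": 0.2, "wx": 0, "wy": 0, "wz": 0},
    {"hand": -1, "tx": -0.2, "ty": 0.8, "tz": 0.5, "wx": 0, "wy": 0, "wz": 0},
    {"hand": -1, "tx": -0.2, "ty": 0.7, "tz": 0.6, "wx": 0, "wy": 0, "wz": 0},
    {"hand": -1, "tx": -0.2, "ty": 0.6, "tz": 0.6, "wx": 0, "wy": 0, "wz": 0},
    {"hand": -1, "tx": 0, "ty": 0.3, "tz": 0.4, "wx": 0, "wy": 0, "wz": 0},
    {"hand": -1, "tx": 0, "ty": 0, "tz": 0.2, "wx": 0, "wy": 0, "wz": 0},
    {"hand": -1, "tx": 0, "ty": 0, "tz": 0, "wx": 0, "wy": 0, "wz": 0},
    {"hand": -1, "tx": 0, "ty": 0, "tz": 0, "wx": 0, "wy": 0, "wz": 0}
  ]
}}

```text
time: 12.63
tool_pos: [482.8, -271.0, 238.8]
tcp_rot: [-3.141, -0.0, -0.046]
contact_force: [0.5, 0.9, 0.7]
grip_width: 91.7
```

```bash
sed -i 's/go(o.*/go(o,[480.6,-280.5,76],-0.047)/' look.py; python3 look.py 9; python3 - <<'E'
import cv2
a=cv2.imread("pics/wrist9.png")
cv2.imwrite("pics/w9d.png",cv2.resize(a[100:420,200:440],None,fx=3,fy=1.8,interpolation=2))
E
```

```text
t 12.6333 pos [ 482.8 -271.   238.8] rpy [-3.1412e+00 -3.0000e-04 -4.6400e-02] F [0.5 0.9 0.7] w 91.7
txyz [-0.045  0.242  4.069] w [-0.004 -0.004  0.006]
```

View pics/wrist9.png

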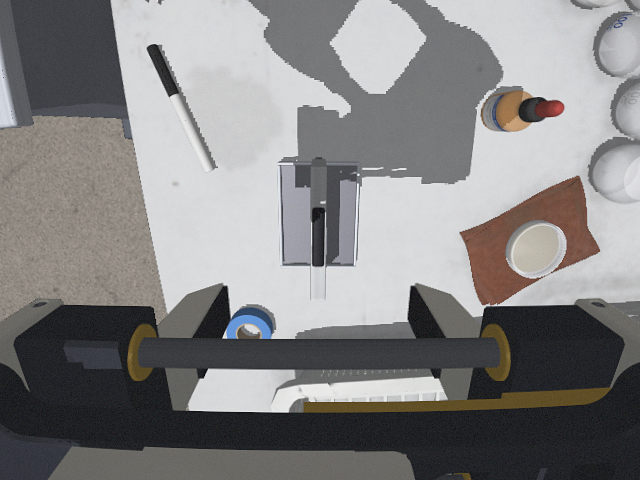

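View pics/scene9.png

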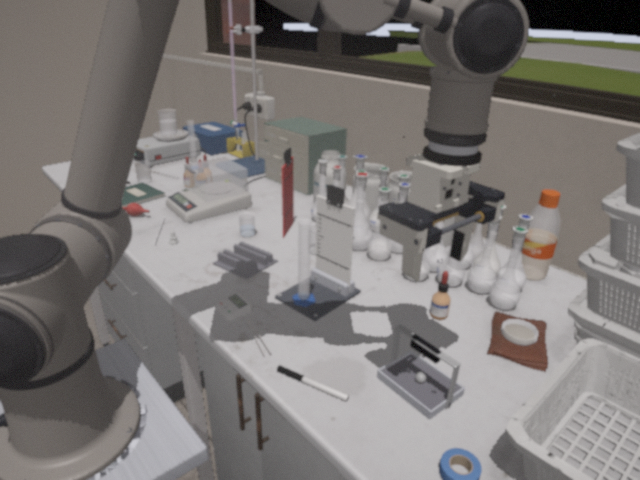

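```bash
python3 - <<'E'
from h import *
np.set_printoptions(precision=1,suppress=True)
m=np.load("m9.npy",allow_pickle=True)[0]["wrist"]
p=lambda q,z:plane(m,q,z)[:2]
r=np.array([p(q,18) for q in [(279.5,163),(358,163),(356.5,265.5),(281.5,265.5)]]);print(r,r.mean(0))
print([(np.linalg.norm(v),np.degrees(np.arctan2(v[1],v[0]))) for v in [r[1]-r[0],r[2]-r[3],r[0]-r[3],r[1]-r[2]]])
print("strap far/near",p((318.5,158),90),p((318,299),90),"grip",p((318.3,209),92),p((318.5,266),92))
a=cv2.imread("pics/wrist9.png")
cv2.imwrite("pics/w9e.png",cv2.resize(a[150:310,270:370],None,fx=3.7,fy=3.7,interpolation=2))
E
```

```text
[[ 444.9 -219.7]
 [ 525.9 -223.4]
 [ 522.9 -337.2]
 [ 438.2 -333.4]] [ 483.  -278.4]
[(np.float64(81.04895520818864), np.float64(-2.588146659689746)), (np.float64(84.80527392543573), np.float64(-2.564495024357772)), (np.float64(113.85085332702197), np.float64(86.60912314548068)), (np.float64(113.82519294915313), np.float64(88.49983488551126))]
strap far/near [ 485.8 -210.9] [ 479.4 -339.9] grip [ 483.7 -253.4] [ 481.4 -305.7]
```

View pics/w9e.png

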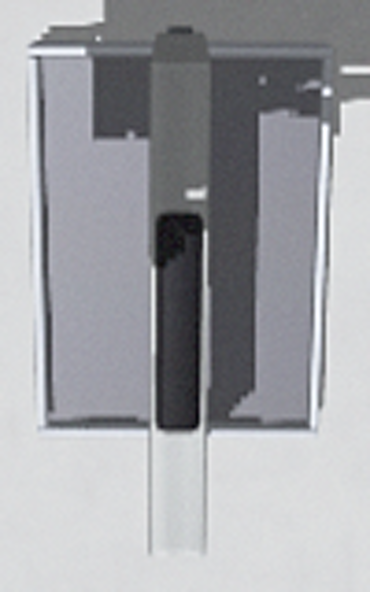

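>>> {"method": "drive_tool", "body": {
  "deltas": [
    {"hand": -1, "tx": -0.01, "ty": 0.225, "tz": 0.3, "wx": 0, "wy": 0, "wz": 0},
    {"hand": -1, "tx": 0, "ty": 0, "tz": 0.6, "wx": 0, "wy": 0, "wz": 0},
    {"hand": -1, "tx": 0, "ty": 0, "tz": 0.7, "wx": 0, "wy": 0, "wz": 0},
    {"hand": -1, "tx": 0, "ty": 0, "tz": 0.7, "wx": 0, "wy": 0, "wz": 0},
    {"hand": -1, "tx": 0, "ty": 0, "tz": 0.6, "wx": 0, "wy": 0, "wz": 0},
    {"hand": -1, "tx": 0, "ty": 0, "tz": 0.5, "wx": 0, "wy": 0, "wz": 0},
    {"hand": -1, "tx": 0, "ty": 0, "tz": 0.4, "wx": 0, "wy": 0, "wz": 0},
    {"hand": -1, "tx": 0, "ty": 0, "tz": 0.27, "wx": 0, "wy": 0, "wz": 0},
    {"hand": -1, "tx": 0, "ty": 0, "tz": 0, "wx": 0, "wy": 0, "wz": 0},
    {"hand": -1, "tx": 0, "ty": 0, "tz": 0, "wx": 0, "wy": 0, "wz": 0}
  ]
}}

```text
time: 13.62
tool_pos: [481.7, -280.7, 75.4]
tcp_rot: [-3.141, 0.0, -0.047]
contact_force: [0.4, -0.4, 1.2]
grip_width: 91.8
```

```bash
python3 look.py 10; python3 - <<'E'
import cv2
a=cv2.imread("pics/wrist10.png")
cv2.imwrite("pics/w10d.png",cv2.resize(a[100:400,190:450],None,fx=2.5,fy=2,interpolation=2))
E
```

```text
t 13.6167 pos [ 481.7 -280.7   75.4] rpy [-3.1414e+00  2.0000e-04 -4.6600e-02] F [ 0.4 -0.4  1.2] w 91.8
txyz [-0.027 -0.003 -0.015] w [-0.002  0.002  0.005]
```

View pics/w10d.png

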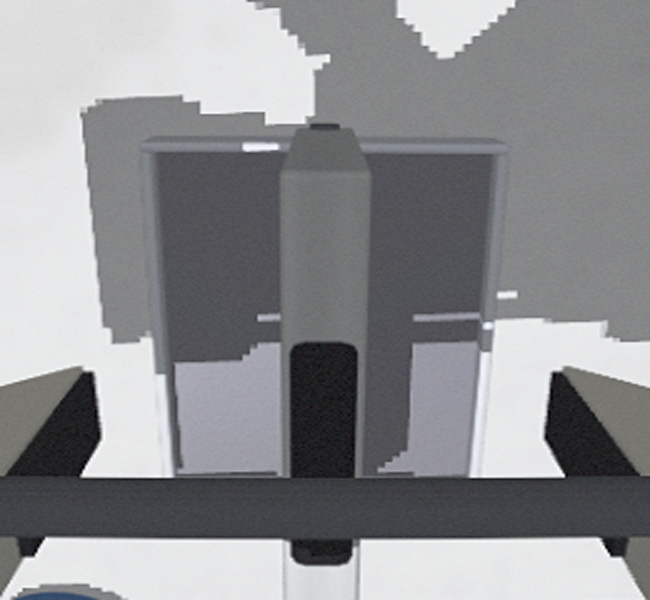

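>>> {"method": "drive_tool", "body": {
  "deltas": [
    {"hand": 1, "tx": 0, "ty": 0, "tz": 0, "wx": 0, "wy": 0, "wz": 0},
    {"hand": 1, "tx": 0, "ty": 0, "tz": 0, "wx": 0, "wy": 0, "wz": 0},
    {"hand": 1, "tx": 0, "ty": 0, "tz": 0, "wx": 0, "wy": 0, "wz": 0},
    {"hand": 1, "tx": 0, "ty": 0, "tz": 0, "wx": 0, "wy": 0, "wz": 0},
    {"hand": 1, "tx": 0, "ty": 0, "tz": 0, "wx": 0, "wy": 0, "wz": 0},
    {"hand": 1, "tx": 0, "ty": 0, "tz": 0, "wx": 0, "wy": 0, "wz": 0},
    {"hand": 1, "tx": 0, "ty": 0, "tz": 0, "wx": 0, "wy": 0, "wz": 0},
    {"hand": 1, "tx": 0, "ty": 0, "tz": 0, "wx": 0, "wy": 0, "wz": 0},
    {"hand": 1, "tx": 0, "ty": 0, "tz": 0, "wx": 0, "wy": 0, "wz": 0},
    {"hand": 1, "tx": 0, "ty": 0, "tz": 0, "wx": 0, "wy": 0, "wz": 0},
    {"hand": 1, "tx": 0, "ty": 0, "tz": 0, "wx": 0, "wy": 0, "wz": 0},
    {"hand": 1, "tx": 0, "ty": 0, "tz": 0, "wx": 0, "wy": 0, "wz": 0},
    {"hand": 1, "tx": 0, "ty": 0, "tz": 0, "wx": 0, "wy": 0, "wz": 0},
    {"hand": 1, "tx": 0, "ty": 0, "tz": 0, "wx": 0, "wy": 0, "wz": 0},
    {"hand": 1, "tx": 0, "ty": 0, "tz": 0, "wx": 0, "wy": 0, "wz": 0},
    {"hand": 1, "tx": 0, "ty": 0, "tz": 0, "wx": 0, "wy": 0, "wz": 0},
    {"hand": 1, "tx": 0, "ty": 0, "tz": 0, "wx": 0, "wy": 0, "wz": 0}
  ]
}}

```text
time: 15.18
tool_pos: [481.6, -280.6, 75.5]
tcp_rot: [-3.142, -0.0, -0.047]
contact_force: [0.1, -0.3, -0.5]
grip_width: 13.2
```

>>> {"method": "drive_tool", "body": {
  "deltas": [
    {"hand": 1, "tx": 0, "ty": 0, "tz": -0.03, "wx": 0, "wy": 0, "wz": 0},
    {"hand": 1, "tx": 0, "ty": 0, "tz": -0.06, "wx": 0, "wy": 0, "wz": 0},
    {"hand": 1, "tx": 0, "ty": 0, "tz": -0.1, "wx": 0, "wy": 0, "wz": 0},
    {"hand": 1, "tx": 0, "ty": 0, "tz": -0.15, "wx": 0, "wy": 0, "wz": 0},
    {"hand": 1, "tx": 0, "ty": 0, "tz": -0.15, "wx": 0, "wy": 0, "wz": 0},
    {"hand": 1, "tx": 0, "ty": 0, "tz": -0.1, "wx": 0, "wy": 0, "wz": 0},
    {"hand": 1, "tx": 0, "ty": 0, "tz": -0.05, "wx": 0, "wy": 0, "wz": 0},
    {"hand": 1, "tx": 0, "ty": 0, "tz": 0, "wx": 0, "wy": 0, "wz": 0},
    {"hand": 1, "tx": 0, "ty": 0, "tz": 0, "wx": 0, "wy": 0, "wz": 0}
  ]
}}

```text
time: 15.93
tool_pos: [481.6, -280.6, 101.2]
tcp_rot: [3.142, -0.0, -0.047]
contact_force: [0.8, 0.3, -1.9]
grip_width: 13.2
```

```bash
python3 look.py 11; python3 - <<'E'
import cv2
a=cv2.imread("pics/scene11.png")
cv2.imwrite("pics/c11d.png",cv2.resize(a[290:430,350:490],None,fx=4,fy=4,interpolation=2))
a=cv2.imread("pics/side11.png")
cv2.imwrite("pics/s11d.png",cv2.resize(a[300:460,260:400],None,fx=4,fy=3.7,interpolation=2))
E
```

```text
t 15.9333 pos [ 481.6 -280.6  101.2] rpy [ 3.1415e+00 -2.0000e-04 -4.6900e-02] F [ 0.8  0.3 -1.9] w 13.2
txyz [-0.024 -0.002  0.631] w [ 0.001 -0.002  0.001]
```

View pics/c11d.png

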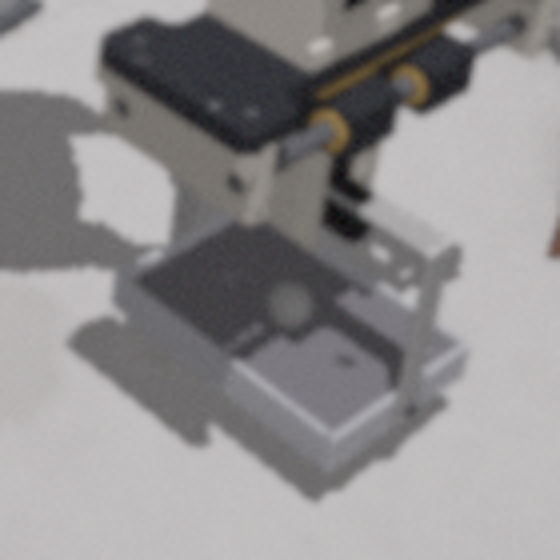

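View pics/s11d.png

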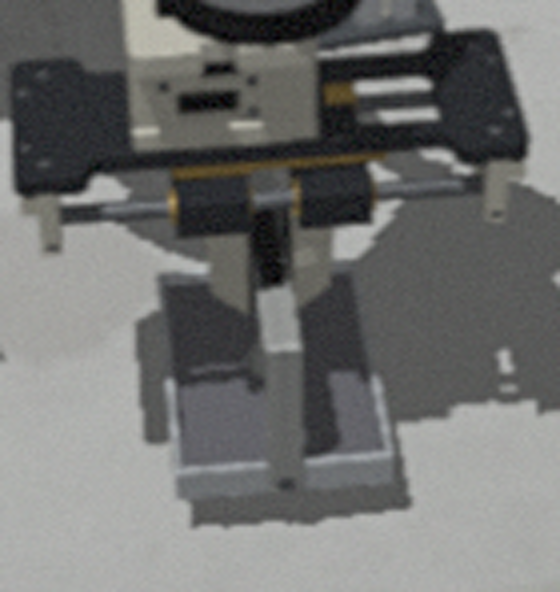

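>>> {"method": "drive_tool", "body": {
  "deltas": [
    {"hand": 1, "tx": 0, "ty": 0, "tz": -0.08, "wx": 0, "wy": 0, "wz": 0},
    {"hand": 1, "tx": 0, "ty": 0, "tz": -0.16, "wx": 0, "wy": 0, "wz": 0},
    {"hand": 1, "tx": 0, "ty": 0, "tz": -0.24, "wx": 0, "wy": 0, "wz": 0},
    {"hand": 1, "tx": 0, "ty": 0, "tz": -0.3, "wx": 0, "wy": 0, "wz": 0},
    {"hand": 1, "tx": 0, "ty": 0, "tz": -0.35, "wx": 0, "wy": 0, "wz": 0},
    {"hand": 1, "tx": 0, "ty": 0, "tz": -0.38, "wx": 0, "wy": 0, "wz": 0},
    {"hand": 1, "tx": 0, "ty": 0, "tz": -0.4, "wx": 0, "wy": 0, "wz": 0},
    {"hand": 1, "tx": 0, "ty": 0, "tz": -0.4, "wx": 0, "wy": 0, "wz": 0},
    {"hand": 1, "tx": 0, "ty": 0, "tz": -0.4, "wx": 0, "wy": 0, "wz": 0},
    {"hand": 1, "tx": 0, "ty": 0, "tz": -0.4, "wx": 0, "wy": 0, "wz": 0},
    {"hand": 1, "tx": 0, "ty": 0, "tz": -0.38, "wx": 0, "wy": 0, "wz": 0},
    {"hand": 1, "tx": 0, "ty": 0, "tz": -0.34, "wx": 0, "wy": 0, "wz": 0},
    {"hand": 1, "tx": 0, "ty": 0, "tz": -0.28, "wx": 0, "wy": 0, "wz": 0},
    {"hand": 1, "tx": 0, "ty": 0, "tz": -0.2, "wx": 0, "wy": 0, "wz": 0},
    {"hand": 1, "tx": 0, "ty": 0, "tz": -0.12, "wx": 0, "wy": 0, "wz": 0},
    {"hand": 1, "tx": 0, "ty": 0, "tz": -0.05, "wx": 0, "wy": 0, "wz": 0},
    {"hand": 1, "tx": 0, "ty": 0, "tz": 0, "wx": 0, "wy": 0, "wz": 0}
  ]
}}

```text
time: 17.5
tool_pos: [481.5, -280.6, 280.6]
tcp_rot: [3.141, -0.0, -0.047]
contact_force: [-0.3, -1.0, -0.9]
grip_width: 13.1
```

>>> {"method": "drive_tool", "body": {
  "deltas": [
    {"hand": 1, "tx": 0, "ty": -0.06, "tz": 0, "wx": 0, "wy": 0, "wz": 0},
    {"hand": 1, "tx": 0, "ty": -0.12, "tz": 0, "wx": 0, "wy": 0, "wz": 0},
    {"hand": 1, "tx": 0, "ty": -0.18, "tz": 0, "wx": 0, "wy": 0, "wz": 0},
    {"hand": 1, "tx": -0.01, "ty": -0.24, "tz": 0, "wx": 0, "wy": 0, "wz": 0},
    {"hand": 1, "tx": -0.01, "ty": -0.3, "tz": 0, "wx": 0, "wy": 0, "wz": 0},
    {"hand": 1, "tx": -0.01, "ty": -0.34, "tz": 0, "wx": 0, "wy": 0, "wz": 0},
    {"hand": 1, "tx": -0.01, "ty": -0.36, "tz": 0, "wx": 0, "wy": 0, "wz": 0},
    {"hand": 1, "tx": -0.01, "ty": -0.36, "tz": 0, "wx": 0, "wy": 0, "wz": 0},
    {"hand": 1, "tx": -0.01, "ty": -0.36, "tz": 0, "wx": 0, "wy": 0, "wz": 0},
    {"hand": 1, "tx": -0.01, "ty": -0.36, "tz": 0, "wx": 0, "wy": 0, "wz": 0},
    {"hand": 1, "tx": -0.01, "ty": -0.36, "tz": 0, "wx": 0, "wy": 0, "wz": 0},
    {"hand": 1, "tx": -0.01, "ty": -0.36, "tz": 0, "wx": 0, "wy": 0, "wz": 0},
    {"hand": 1, "tx": -0.01, "ty": -0.34, "tz": 0, "wx": 0, "wy": 0, "wz": 0},
    {"hand": 1, "tx": -0.01, "ty": -0.3, "tz": 0, "wx": 0, "wy": 0, "wz": 0},
    {"hand": 1, "tx": -0.01, "ty": -0.24, "tz": 0, "wx": 0, "wy": 0, "wz": 0},
    {"hand": 1, "tx": 0, "ty": -0.18, "tz": 0, "wx": 0, "wy": 0, "wz": 0},
    {"hand": 1, "tx": 0, "ty": -0.12, "tz": 0, "wx": 0, "wy": 0, "wz": 0},
    {"hand": 1, "tx": 0, "ty": -0.06, "tz": 0, "wx": 0, "wy": 0, "wz": 0},
    {"hand": 1, "tx": 0, "ty": 0, "tz": 0, "wx": 0, "wy": 0, "wz": 0},
    {"hand": 1, "tx": 0, "ty": 0, "tz": 0, "wx": 0, "wy": 0, "wz": 0}
  ]
}}

```text
time: 19.17
tool_pos: [485.5, -95.3, 280.3]
tcp_rot: [3.141, 0.0, -0.047]
contact_force: [0.3, -0.7, -0.3]
grip_width: 12.9
```

```bash
sed -i 's/go(o.*/go(o,[487,-55,278],-0.047)/' look.py; python3 look.py 12
```

```text
t 19.1667 pos [485.5 -95.3 280.3] rpy [ 3.1414  0.     -0.047 ] F [ 0.3 -0.7 -0.3] w 12.9
txyz [-0.01  -1.008  0.057] w [ 0.002  0.    -0.   ]
```

View pics/wrist12.png

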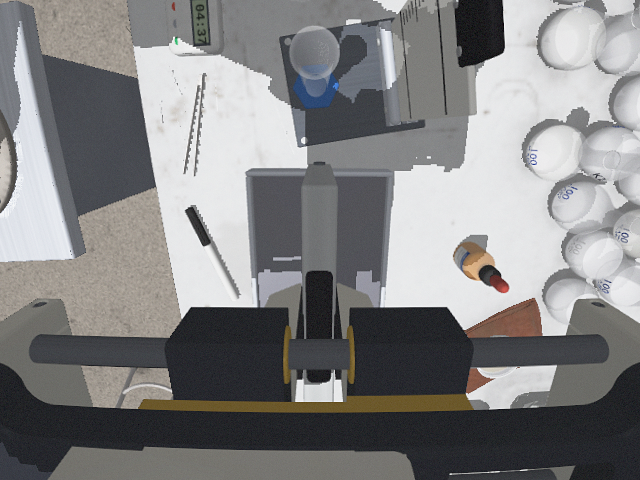

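View pics/scene12.png

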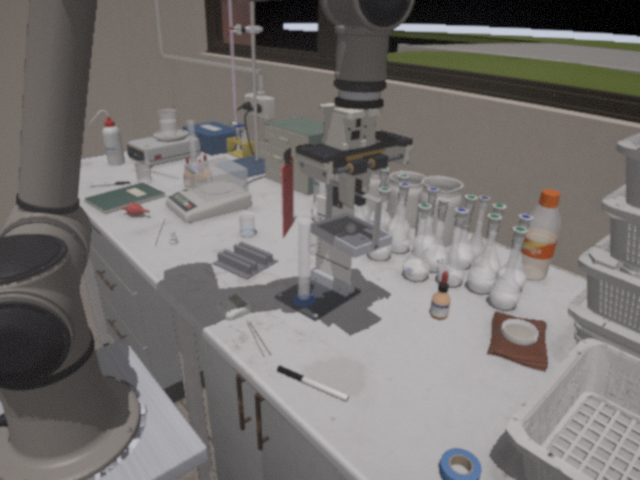

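View pics/side12.png

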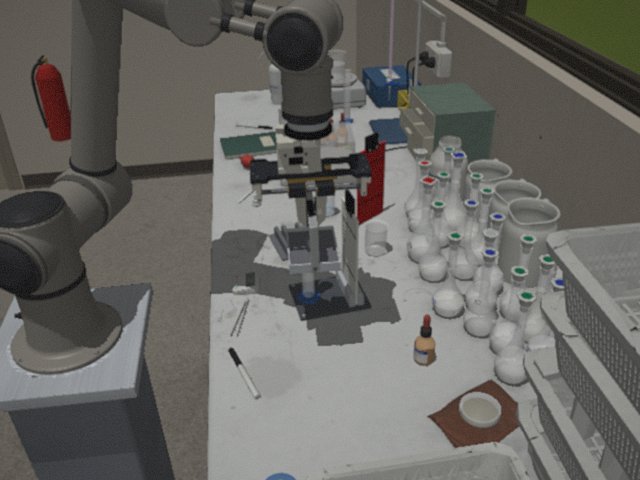

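```bash
python3 - <<'E'
from h import *
np.set_printoptions(precision=1,suppress=True)
m=np.load("m12.npy",allow_pickle=True)[0]["wrist"]
p=lambda q,z:plane(m,q,z)[:2]
print("mouth c",p((315,53),190),"L",p((291,53),190),"R",p((340,53),190),"top",p((315,26),190),"bot",p((315,80),190))
print("tray +y edge",p((247,172),222),p((393,172),222),"strap leg",p((318,163),222))
a=cv2.imread("pics/wrist12.png")
cv2.imwrite("pics/w12d.png",cv2.resize(a[0:200,230:410],None,fx=4,fy=3,interpolation=2))
E
```

```text
mouth c [489.6  33. ] L [474.9  33.7] R [504.9  32.3] top [490.3  48.2] bot [488.8  17.4]
tray +y edge [447.4 -34. ] [531.5 -37.9] strap leg [488.6 -30.9]
```

View pics/w12d.png

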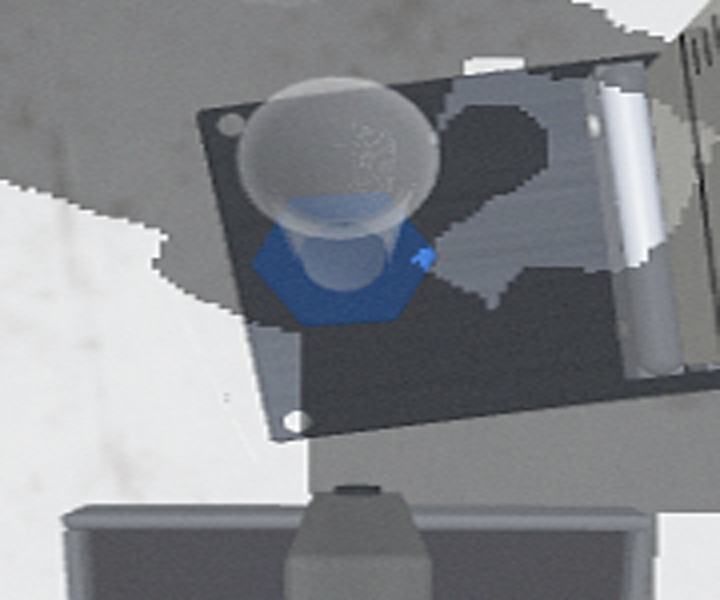

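>>> {"method": "drive_tool", "body": {
  "deltas": [
    {"hand": 1, "tx": 0, "ty": -0.04, "tz": 0, "wx": 0, "wy": 0, "wz": 0},
    {"hand": 1, "tx": 0.005, "ty": -0.09, "tz": 0.01, "wx": 0, "wy": 0, "wz": 0},
    {"hand": 1, "tx": 0.01, "ty": -0.14, "tz": 0.01, "wx": 0, "wy": 0, "wz": 0},
    {"hand": 1, "tx": 0.01, "ty": -0.15, "tz": 0.01, "wx": 0, "wy": 0, "wz": 0},
    {"hand": 1, "tx": 0.01, "ty": -0.15, "tz": 0.01, "wx": 0, "wy": 0, "wz": 0},
    {"hand": 1, "tx": 0.01, "ty": -0.14, "tz": 0.01, "wx": 0, "wy": 0, "wz": 0},
    {"hand": 1, "tx": 0.005, "ty": -0.1, "tz": 0.01, "wx": 0, "wy": 0, "wz": 0},
    {"hand": 1, "tx": 0, "ty": -0.07, "tz": 0.01, "wx": 0, "wy": 0, "wz": 0},
    {"hand": 1, "tx": 0, "ty": -0.04, "tz": 0, "wx": 0, "wy": 0, "wz": 0},
    {"hand": 1, "tx": 0, "ty": 0, "tz": 0, "wx": 0, "wy": 0, "wz": 0},
    {"hand": 1, "tx": 0, "ty": 0, "tz": 0, "wx": 0, "wy": 0, "wz": 0},
    {"hand": 1, "tx": 0, "ty": 0, "tz": 0, "wx": 0, "wy": 0, "wz": 0}
  ]
}}

```text
time: 20.32
tool_pos: [489.2, -58.5, 277.5]
tcp_rot: [3.142, -0.0, -0.047]
contact_force: [-0.4, -0.0, -0.9]
grip_width: 12.6
```

```bash
python3 look.py 13; python3 - <<'E'
import cv2
a=cv2.imread("pics/wrist13.png")
cv2.imwrite("pics/w13d.png",cv2.resize(a[0:280,220:420],None,fx=3,fy=2.1,interpolation=2))
a=cv2.imread("pics/scene13.png")
cv2.imwrite("pics/c13d.png",cv2.resize(a[150:330,240:420],None,fx=3.3,fy=3.3,interpolation=2))
a=cv2.imread("pics/side13.png")
cv2.imwrite("pics/s13d.png",cv2.resize(a[150:330,230:420],None,fx=3.3,fy=3.3,interpolation=2))
E
```

```text
t 20.3167 pos [489.2 -58.5 277.5] rpy [ 3.1416 -0.     -0.0471] F [-0.4 -0.  -0.9] w 12.6
txyz [-0.059 -0.085 -0.012] w [ 0.    -0.    -0.001]
```

View pics/w13d.png

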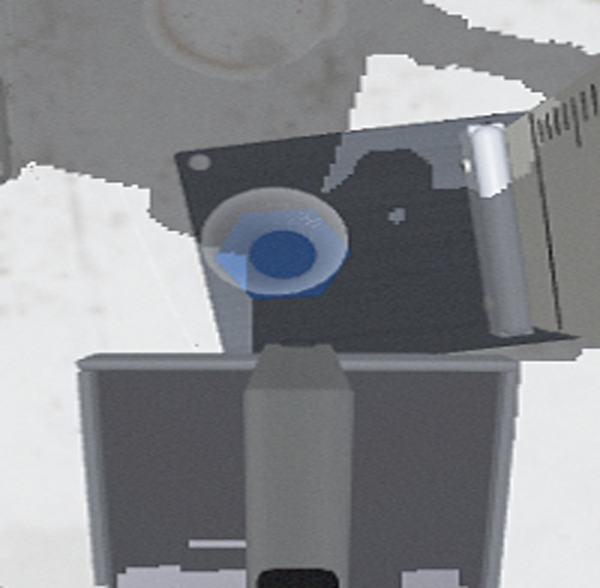

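View pics/c13d.png

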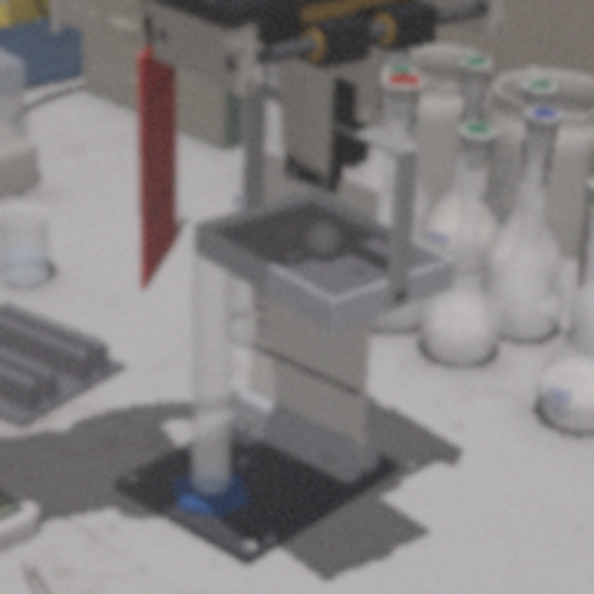

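View pics/s13d.png

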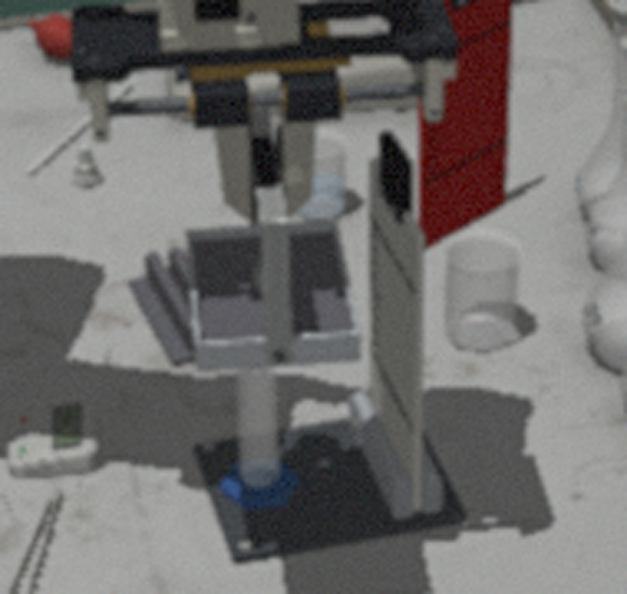

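>>> {"method": "drive_tool", "body": {
  "deltas": [
    {"hand": 1, "tx": 0, "ty": 0, "tz": 0, "wx": 0, "wy": 0, "wz": 0},
    {"hand": 1, "tx": 0, "ty": 0, "tz": 0, "wx": 0, "wy": 0, "wz": 0},
    {"hand": 1, "tx": 0, "ty": 0, "tz": 0, "wx": 0, "wy": 0, "wz": 0},
    {"hand": 1, "tx": 0, "ty": 0, "tz": 0, "wx": 0, "wy": 0, "wz": 0},
    {"hand": 1, "tx": 0, "ty": 0, "tz": 0, "wx": 0, "wy": 0, "wz": 0},
    {"hand": 1, "tx": 0, "ty": 0, "tz": 0, "wx": 0, "wy": 0, "wz": 0}
  ]
}}

```text
time: 20.97
tool_pos: [489.2, -58.3, 277.5]
tcp_rot: [-3.142, 0.0, -0.047]
contact_force: [-0.1, -0.3, -1.8]
grip_width: 13.0
```

```bash
python3 look.py 14; python3 - <<'E'
from h import *
np.set_printoptions(precision=1,suppress=True)
M=np.load("m14.npy",allow_pickle=True)[0];m=M["wrist"]
W=lambda x,y:(220+x/3,y/2.1)
p=lambda q,z:plane(m,W(*q),z)[:2]
print("mouth",p((276,240),190),"bot",p((276,295),190),"tray edge",p((80,358),220),p((518,358),220),"leg",p((300,345),220))
S=lambda x,y:(240+x/3.3,150+y/3.3); D=lambda x,y:(230+x/3.3,150+y/3.3)
# tray rim bottom corner height check: -x,-y lower corner
print("tray lower -x-y corner",tri([M["scene"],M["side"]],[S(335,322),D(198,368)]))
print("tray lower +x-y corner",tri([M["scene"],M["side"]],[S(448,285),D(358,358)]))
E
```

```text
t 20.9667 pos [489.2 -58.3 277.5] rpy [-3.1415  0.     -0.0468] F [-0.1 -0.3 -1.8] w 13.0
txyz [-0.059 -0.08  -0.013] w [-0.001  0.     0.002]
mouth [489.6  33.9] bot [488.8  17.8] tray edge [451.1   3.9] [534.8   0.1] leg [493.3   5.4]
tray lower -x-y corner (array([ 443.7, -117.3,  208.5]), [np.float64(1.0629526620495509), np.float64(1.0629526620495064)])
tray lower +x-y corner (array([ 527.4, -116.7,  203.9]), [np.float64(0.5026427198861725), np.float64(0.5026427198860682)])
```

```bash
python3 -c "
from plant import *
print(close_job()); print(get_obs()['time'])"
```

```text
the job is handed in; nothing more can be done
None
the job is handed in; nothing more can be done
```

The job was handed in at about 21 s with the plate home in the stand slot and the tray held beside the cylinder. No verdict was reported.

**Plate:** I took the white plate from the rack's front slot; the red look-alike was left alone. I slid it into the stand slot until it bottomed, with about 11 N of contact. Then I backed off slightly and let go. Later pictures still show it upright. Its +y end sits about 2 mm inside the bar ends, which is what centred should give. The wrist and fixed cameras disagreed by about 4 mm on the slot's y position. I went by the wrist view, which shows plate and bars together.

**Tray:** It is held level at a 13 mm grip. The handle's end stops about 12 mm short of the cylinder's rim on the −y side, so nothing is over the mouth. By the arm's pose the underside is at about 202 mm, roughly 12 mm above the mouth. Two-camera checks of the lower corners gave 204 and 208 mm, within my picking accuracy. The ball was in its seat in the last scene view. The gripper stayed well above it throughout.

**Everything else:** Nothing touched the cylinder, and its mouth measured the same before and after the last move. The timer, dropper bottle and beaker were not approached and looked unmoved, though I did not re-measure them. Contact force read at the end of each move stayed near zero apart from the plate bottoming out.

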